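# Set up the seal press and try a stroke

### The arm

A 7-joint arm with a two-finger parallel gripper is mounted at the origin on the work surface. World frame = base frame: x ahead of the robot, y to its left, z up, the work surface at z = 0. Lengths are in m, angles in rad, forces in N, time in s.
With the tool pointing down it reaches from about 0.35 to 0.9 m from the base axis. Payload 8.1 kg.
Tool frame: the origin (TCP) lies midway between the tips of the shut fingers; the grasp point (between the pads) lies 19 mm behind it; z points along the fingers, y is the line along which they close (so a half turn about z gives the same grasp; the last joint's range is limited). The gripper opens to 92 mm and grips with 3 to 60 N. Pads are 19 mm wide; open, the fingers measure 130 mm over their backs; the gripper's body (75 mm by 190 mm) begins 47 mm behind the grasp point.
Start: joints at [1.135, 0.434, 0.025, 1.573, -0.012, 1.134, -0.075], TCP at [0.204, -0.591, 0.227] pointing down, gripper open.
Joint ranges: [-2.62, 2.62], [-0.44, 2.09], [-1.27, 1.32], [0.08, 2.57], [-1.32, 4.46], [0.12, 2], [-2.74, 2.74]. Speed limits (rad/s): [2.22, 2.22, 3.01, 3.01, 3.14, 3.14, 3.14].

### API

Orientations are given as a rotation vector (axis times angle).
In Python, from cell import arm gives the robot as it stands.
- The arm moves only by the tool move_arm, never from a script. Its argument "motion" is a list of rows, each an object of numbers: "tx", "ty", "tz": the shift along the tool's x, y, z normalised to -1 to 1, where 1 is 1000 mm; "twist": the turn about the tool's z normalised to -1 to 1, where 1 is pi/2 rad. In form: [{"tx": .., "ty": .., "tz": .., "twist": ..}, ...]. A call has 1 to 12 rows; each row shifts and turns the commanded pose from where the row before left it, along the tool's axes as they then stand; what a row does not reach is not made up. A row lasts 1/10 s, in which the tool goes at most 50 mm and 8.59 degrees, less where a joint would pass 70% of its speed; a pose out of reach is approached as far as the arm can. A call with a number of a shift or a turn outside -1 to 1 is refused whole. A call with a gripper value outside its range is refused whole. "gripper" is the gripper's target within -1 to 1 (shut at 1, half-way at 0, fully open at -1), set as the call begins (left out, the last holds). The fingers move at their own pace and stop on an object; "squeeze" is the grip in N (left out, the last holds). Time passes only in rows, so rows that do not move let the fingers close. It gives the time, the measured TCP pose, the force, the opening and the grip force at its end, in the units of the state.
- arm.observe(): the state, without advancing time (a new reading comes with each control period).
- arm.get_image(name): name is "scene" or "top"; returns the picture (400x640x3 uint8, red, green, blue); there is no depth.
- arm.calibration(name): a dict with "K" (3x3 intrinsics, pixels), "k1" (the pictures are not rectified: a ray, as slopes to the right and down, at radius r is drawn at 1 + k1 r^2 times it, then the intrinsics apply), "T" (4x4, takes a point from camera to world coordinates). Camera axes: x right, y down, z forward; pixel columns grow to the right and rows downward; lengths in m; the calibration is good to about 2 mm. A picture is of the moment at which its call begins. calibration takes no time and is no camera call.
- arm.sign_off(): hands the job in; it is judged then, once.
Trained networks look in the newest picture that a camera, given by its name, has taken for a name from the list of things; names that differ only in an ending like _2 or _b are one class to them, and where a whole thing is asked for, a point or a joint stands for the part that bears it (a point fixed in the world has none). Each returns a list of dicts, best first, with "conf" (0 to 1); they miss things now and then, are a little off and sometimes report something else, mostly with a low value. They report only what shows in the picture. A call takes as long as a camera call. They do not tell look-alikes from the thing itself.
- arm.look_for(camera, query): "point" ([column, row] as shares, 0 to 1, of the picture: columns of its width, rows of its height, amid what is visible of it).
- arm.regions_of(camera, query): "region" (400x640 bool, what is visible of it) and "point" ([column, row] as shares, 0 to 1, of the picture: columns of its width, rows of its height, amid what is visible of it).
- arm.place_of(camera, query): "point" ([column, row] as shares, 0 to 1, of the picture: columns of its width, rows of its height: a listed point, or the origin of a listed thing).
The state is a dict: "clock": time; "joints": joint angles; "dq": joint speeds; "joint_efforts": joint torques, N m; "position": TCP position; "ee_rot": TCP orientation; "force": force on the tool from outside, world axes, zero at the start; "ft_torque": the same for the moment, N m; "width": opening from 0.0 (shut) to 1.0 (fully open); "gripper_force": force on a finger pad.
Only numpy, scipy, OpenCV 4.12 (cv2) and the standard library are available. Lean on these libraries where they do the work, as an engineer would, in place of code of your own. Each camera call takes 0.05 s, during which the arm holds its last target. There are 200 camera calls.

### The job

Get the seal press ready: take the dust cap off its post and leave it in the wooden tray, then thread onto the post first the square support plate, next every round spacer ring laid out on the board, then the small thick clamp ring, and last the stamp head, each lying flat on the one before. When all are on, push the stamp head's spring plunger fully down to its stop and let it come back up. Leave the other things on the desk where they are.

Things in the scene. Friction and masses are not known exactly. Their poses are not given: they have to be found in the camera images.
- stand: Fixed seal press stand: dark steel round foot, 110 mm in diameter and 12 mm thick, in its middle a round steel boss 38 mm in diameter and 16 mm high, and on that an upright steel post 16 mm in diameter, 74 mm long, with a tapered tip (last 5 mm). Origin on the post's axis at the desk. Does not move; its place differs from start to start.
- seat (a point): Point on the post's axis at the top of the boss, 28 mm above the desk, where the first layer comes to rest; z is up.
- post_tip (a point): Top end of the post, 102 mm above the desk.
- dust_cap: Black plastic tube closed at the top, 38 mm in diameter and 80 mm high, bore 22 mm, 60 g, at the start standing over the post on the boss. Origin at the centre of its open lower end, z along it towards the closed top.
- tray: Shallow fixed open wooden tray, 120 x 120 mm outside, 22 mm high, walls and floor 5 mm. Origin at the centre of its underside, x and y along its sides.
- tray_in (a point): Centre of the tray's inner floor (110 x 110 mm), 5 mm above the desk.
- support_plate: Square steel plate 60 x 60 mm, 12 mm thick, with a 21 mm round hole in the middle, 0.25 kg (varies). Origin at the centre of its underside, x and y along its sides. Lies flat on the desk at the start.
- spacer_a: Flat round aluminium spacer ring, 52 mm outside, 21 mm hole, 10 mm thick, 45 g (varies). Origin at the centre of its underside, z is its axis. All spacers are alike; one to three are there, lying flat on the desk, the others absent.
- spacer_b: Flat round aluminium spacer ring, 52 mm outside, 21 mm hole, 10 mm thick, 45 g (varies). Origin at the centre of its underside, z is its axis. All spacers are alike; one to three are there, lying flat on the desk, the others absent.
- spacer_c: Flat round aluminium spacer ring, 52 mm outside, 21 mm hole, 10 mm thick, 45 g (varies). Origin at the centre of its underside, z is its axis. All spacers are alike; one to three are there, lying flat on the desk, the others absent.
- clamp_ring: Thick narrow steel ring with a grooved rim, 44 mm outside, 21 mm hole, 16 mm thick, 0.12 kg (varies). Origin at the centre of its underside, z is its axis. Lies flat on the desk at the start.
- stamp_head: Dark wooden cylinder 50 mm in diameter and 46 mm high, with a 21 mm blind bore 40 mm deep in its underside that goes over the post; a spring plunger stands 18 mm out of its top. 0.3 kg (varies). Origin at the centre of its underside, z along it towards the plunger. Stands upright on the desk at the start; once on the post it rests on the clamp ring, with 16 to 36 mm of the post in its bore.
- plunger_top (a point): Middle of the top face of the plunger's head, a disc 28 mm in diameter and 8 mm thick, 64 mm above the stamp head's underside when out.
- plunger (a joint): Travel of the spring plunger in m: 0 is out, 0.009 is fully down at its stop. It goes straight down; the spring takes 2.5 N at first and 7 N fully down, and it returns when let go.
- paste_bowl: Bystander: white bowl of red seal paste, 110 mm in diameter, 40 mm high. Origin at the centre of its underside.
- seal_stone: Bystander: upright marble seal stone 28 x 28 x 62 mm. Origin at the centre of its underside.
- card_box: Bystander: closed cardboard box 90 x 130 x 45 mm. Origin at the centre of its underside.
There are look-alikes about, which are no part of the job. What is shaped like the dust_cap but green, red or turquoise is not meant.

How it is judged:
By the outcome, as a careful person would: the job done as asked, in the order asked, and still so for the second after the job is handed in, with the robot touching nothing.
Of spacer_a, spacer_b, spacer_c only 1 to 3 are there at a start; the rules pass over those that are not, and their reading is None.
At some moment in a run one of support_plate, spacer_a, spacer_b, spacer_c, clamp_ring may be knocked a few centimetres aside while the robot is not near it.
It also fails if it takes over 210 s, if anything falls off the work surface, if the arm or the gripper's body presses on something with over 40 N, if the wrist force passes 120 N, or if a joint passes its speed limit or range.

## Working session

There is one attempt and no reset: what is moved stays moved. The work goes in short steps, Python scripts to look and compute and a tool call to move; the robot and the scene stay as the last step left them, time stands still between calls to the robot, and variables do not carry over. Pictures are saved under pics/ and viewed, at most 16 in all, crops included, and the job is handed in when it is done.

Besides the shell and the picture viewer there is one more tool, called after ">>>" as name(argument=value, ...) on one line, values as JSON. move_arm: Moves the arm, as the interface text tells. Scaled input: -1 to 1 covers 1000 mm each way for a shift and pi/2 rad each way for a turn. Its arguments: {"type":"object","properties":{"motion":{"type":"array","items":{"type":"object","properties":{"tx":{"type":"number"},"ty":{"type":"number"},"tz":{"type":"number"},"twist":{"type":"number"}}}},"gripper":{"type":"number"},"squeeze":{"type":"number"}},"required":["motion"]}

```bash
ls; mkdir -p pics; cat > h.py <<'E'
import numpy as np, cv2
from cell import arm
def ray(cam,uv):
    c=arm.calibration(cam);K=np.array(c["K"]);T=np.array(c["T"]);k=c["k1"]
    d=np.array([(uv[0]-K[0,2])/K[0,0],(uv[1]-K[1,2])/K[1,1]]);s=d.copy()
    for _ in range(20): s=d/(1+k*(s@s))
    v=T[:3,:3]@np.array([s[0],s[1],1.]);return T[:3,3],v/np.linalg.norm(v)
def atz(cam,uv,z):
    o,v=ray(cam,uv);return o+v*(z-o[2])/v[2]
def tri(u1,u2,c1="scene",c2="top"):
    a,u=ray(c1,u1);b,w=ray(c2,u2)
    s=np.linalg.lstsq(np.c_[u,-w],b-a,rcond=None)[0]
    p,q=a+s[0]*u,b+s[1]*w;return (p+q)/2,np.linalg.norm(p-q)
def px(p): return np.array(p)*[640,400]
def snap(cam,name):
    im=arm.get_image(cam);cv2.imwrite(f"pics/{name}.png",im[:,:,::-1]);return im
E
python3 - <<'E'
from h import *
np.set_printoptions(precision=4,suppress=True)
for c in("scene","top"):
    snap(c,c+"0");k=arm.calibration(c);print(c,k["K"],k["k1"],k["T"])
o=arm.observe();print(o)
for q in["dust_cap","tray_in","support_plate","spacer_a","clamp_ring","stamp_head","plunger_top","seat","paste_bowl","seal_stone","card_box"]:
    for c in("scene","top"):
        print(q,c,[(round(d["conf"],2),px(d["point"]).round(1),) for d in arm.place_of(c,q)[:5]])
E
```

```text
pics
scene [[457.5307   0.     315.6312]
 [  0.     457.5307 198.2662]
 [  0.       0.       1.    ]] -0.09185727443206441 [[ 0.8776  0.3904 -0.278   0.9511]
 [ 0.4791 -0.6958  0.5351 -0.6478]
 [ 0.0155 -0.6028 -0.7977  1.0446]
 [ 0.      0.      0.      1.    ]]
top [[397.3752   0.     318.1515]
 [  0.     397.3752 196.7036]
 [  0.       0.       1.    ]] -0.0008977917303546893 [[ 0.0255 -0.9992  0.03    0.5673]
 [-0.9994 -0.0262 -0.0227 -0.0042]
 [ 0.0234 -0.0294 -0.9993  1.0487]
 [ 0.      0.      0.      1.    ]]
{'clock': 0.1, 'joints': array([ 1.1354,  0.4352,  0.025 ,  1.574 , -0.0116,  1.134 , -0.0751]), 'dq': array([ 0.0003, -0.002 , -0.0011, -0.0043, -0.0002, -0.0008,  0.0007]), 'joint_efforts': array([  0.0027, -66.9132,   0.9879, -31.5151,  -0.0605,   0.0373,
         0.0001]), 'position': array([ 0.204 , -0.5903,  0.226 ]), 'ee_rot': array([-3.0969, -0.5201,  0.0006]), 'force': array([ 0.9807,  0.0311, -0.7889]), 'ft_torque': array([-0.0108, -0.0413, -0.0422]), 'gripper_force': 0.0, 'width': 1.0008972771075362}
dust_cap scene [(0.85, array([287.7, 197.5])), (0.82, array(
[... 798 characters left out ...]
(0.71, array([321.1, 115.5])), (0.21, array([356.9, 124.4]))]
stamp_head top []
plunger_top scene [(0.37, array([324.7, 105.5]))]
plunger_top top [(0.44, array([160.9, 256.4]))]
seat scene [(0.62, array([288.1, 194.7])), (0.36, array([368.8, 236.7]))]
seat top [(0.94, array([307.1, 226. ])), (0.47, array([391.1, 260.4]))]
paste_bowl scene [(0.58, array([369.6, 233.4])), (0.24, array([204.5, 311.3]))]
paste_bowl top [(0.69, array([305.8, 129.5])), (0.65, array([304.5, 225.4]))]
seal_stone scene [(0.48, array([377. , 193.1]))]
seal_stone top [(0.75, array([246.8, 141.6]))]
card_box scene [(0.75, array([320.3, 117. ])), (0.64, array([322.9, 301.5]))]
card_box top [(0.91, array([393.7, 137.2]))]
```

View pics/scene0.png

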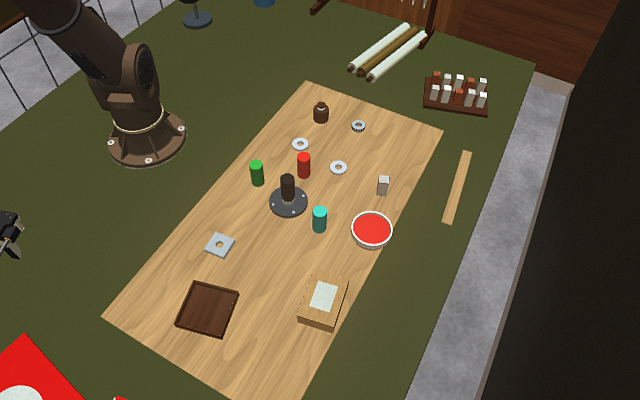

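View pics/top0.png

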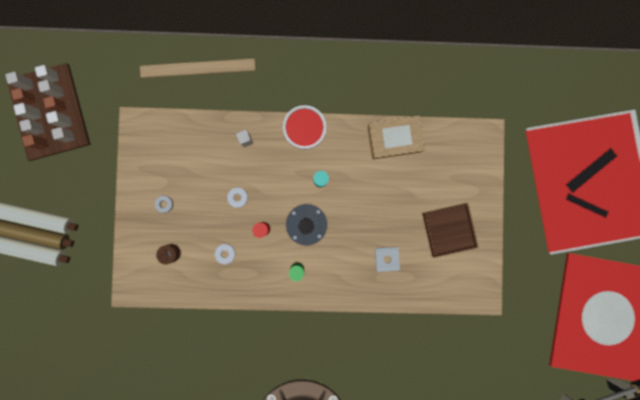

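```bash
python3 - <<'E'
from h import *
np.set_printoptions(precision=4,suppress=True)
P={"cap/base":((287.7,197.5),(308,220.3)),"plate":((221,249.5),(389.2,263.3)),"spA":((299.1,147.4),(225.9,251.3)),"spB":((338.6,166.2),(236.6,194.5)),
"clamp":((355.6,126.3),(163.4,204.3)),"plunger":((324.7,105.5),(160.9,256.4)),"tray":((205.7,308.7),(453.1,231)),"seat":((288.1,194.7),(307.1,226)),"stone":((377,193.1),(246.8,141.6)),"bowl":((369.6,233.4),(305.8,129.5)),"box":((322.9,301.5),(393.7,137.2))}
for k,(a,b) in P.items(): print(k,*tri(a,b),atz("top",b,0)[:2])
E
```

```text
cap/base [ 0.5339 -0.0048  0.0357] 0.007149553956825938 [ 0.5359 -0.0029]
plate [ 0.4351 -0.2173 -0.012 ] 0.01982129470202473 [ 0.4279 -0.22  ]
spA [ 0.4462  0.2093 -0.0062] 0.00640961261234218 [0.4496 0.2097]
spB [0.5966 0.1825 0.0156] 0.004452749684151823 [0.599  0.1865]
clamp [0.5651 0.3718 0.0063] 0.0076838517041070515 [0.5683 0.3763]
plunger [0.4435 0.3637 0.0468] 0.011587794144029597 [0.4325 0.3777]
tray [ 0.5205 -0.38    0.0193] 0.005712771614137822 [ 0.5171 -0.3887]
seat [0.5249 0.0004 0.0368] 0.005467295705158271 [ 0.5209 -0.0009]
stone [ 0.736   0.1622 -0.0035] 0.00904787230266038 [0.7394 0.1641]
bowl [0.774  0.0095 0.0149] 0.0017552497847606334 [0.7762 0.0093]
box [ 0.7587 -0.2228  0.015 ] 0.002594225846790139 [ 0.7627 -0.2253]
```

The scene picture shows the stand with the black cap at (288,190), the plate at (220,245), spacers at (299,145) and (338,167), the clamp at (358,126), the stamp head at (321,112) and the tray at (207,309). The top picture shows the stand at (306,225), the plate at (388,260), spacers at (224,254) and (237,197), the clamp at (164,204), the stamp head at (167,254) and the tray at (450,230). That makes two spacers. The green, red and turquoise caps are decoys.

```bash
cat >> h.py <<'E'
from scipy.spatial.transform import Rotation as R
def state():
    o=arm.observe();M=R.from_rotvec(o["ee_rot"]).as_matrix()
    return o,M
def go(x,y,z=None,yaw=None):
    """print the shift in tool axes (mm) and the twist (units of pi/2), twist to be made AFTER the shift"""
    o,M=state();p=o["position"];yw=np.degrees(np.arctan2(M[1,0],M[0,0]))
    d=M.T@(np.array([x,y,p[2] if z is None else z])-p)
    t=None
    if yaw is not None: t=round(-((yaw-yw+180)%360-180)/90,4)
    print("at",p.round(4),"yaw",round(yw,1),"shift mm",(d*1000).round(1),"twist",t,"j7",round(o["joints"][6],2))
def regs(cam,q):
    out=[]
    for d in arm.regions_of(cam,q):
        m=d["region"].astype(np.uint8);cs=cv2.findContours(m,0,1)[0]
        if not cs: continue
        c=max(cs,key=cv2.contourArea)
        if len(c)<6: continue
        (cx,cy),(a,b),ang=cv2.fitEllipse(cv2.convexHull(c)) if len(cv2.convexHull(c))>5 else cv2.minAreaRect(c)
        out.append((round(d["conf"],2),(round(cx,1),round(cy,1)),(round(a,1),round(b,1),round(cv2.minAreaRect(c)[2])),int(m.sum())))
    return out
E
python3 - <<'E'
from h import *
np.set_printoptions(precision=4,suppress=True)
for q,z in[("stand",.01),("dust_cap",.1),("tray",.015),("support_plate",.012),("spacer_a",.01),("clamp_ring",.016),("stamp_head",.046)]:
    for c in("top","scene"):
        for r in regs(c,q)[:5]: print(q,c,r,atz(c,r[1],z)[:2])
go(.53,-.002,.25,90)
E
```

```text
stand top (0.55, (306.5, 224.4), (41.2, 41.5, 27), 1145) [0.5254 0.0008]
stand scene (0.56, (287.8, 201.5), (32.6, 37.7, 90), 769) [ 0.5276 -0.0022]
dust_cap top (0.82, (261.6, 228.9), (15.3, 18.8, 63), 233) [0.5158 0.1066]
dust_cap top (0.75, (306.1, 225.7), (15.5, 16.8, 90), 212) [0.5259 0.0012]
dust_cap top (0.74, (296.9, 270.9), (16.0, 19.7, 18), 257) [0.4184 0.0202]
dust_cap top (0.66, (321.0, 178.9), (15.1, 16.2, 90), 199) [ 0.6386 -0.0315]
dust_cap scene (0.88, (318.9, 218.9), (16.8, 29.5, 90), 379) [ 0.66  -0.067]
dust_cap scene (0.62, (287.1, 187.9), (15.6, 30.1, 90), 352) [ 0.54   -0.0209]
dust_cap scene (0.61, (303.3, 165.5), (14.8, 28.8, 90), 313) [0.5386 0.0679]
tray top (0.61, (449.3, 228.5), (59.0, 61.9, 77), 2215) [ 0.5241 -0.3731]
tray top (0.35, (395.7, 137.7), (42.6, 65.3, 83), 1884) [ 0.7587 -0.2274]
tray scene (0.97, (206.5, 310.3), (59.6, 72.5, 14), 2677) [ 0.5255 -0.38  ]
support_plate top (0.72, (387.4, 258.2), (26.2, 31.7, 87), 488) [ 0.4427 -0.2126]
support_plate top (0.68, (244.4, 137.8), (13.7, 18.0, 72), 195) [0.7472 0.1687]
support_plate scene (0.93, (21
[... 298 characters left out ...]
56, (370.9, 230.4), (38.5, 42.0, 72), 1279) [0.7729 0.0237]
spacer_a scene (0.46, (299.9, 144.3), (13.6, 16.8, 90), 181) [0.4468 0.2071]
spacer_a scene (0.46, (321.1, 104.9), (7.6, 8.5, 45), 56) [0.4178 0.4011]
clamp_ring top (0.71, (164.0, 203.4), (15.4, 17.0, 90), 161) [0.5706 0.369 ]
stamp_head top (0.97, (168.4, 253.5), (20.6, 26.5, 63), 442) [0.446  0.3427]
stamp_head scene (0.78, (320.5, 113.2), (16.5, 22.1, 90), 289) [0.4534 0.3287]
stamp_head scene (0.69, (206.3, 309.7), (61.9, 70.5, 21), 2569) [ 0.537  -0.3871]
stamp_head scene (0.68, (322.6, 301.6), (44.5, 82.9, 18), 2226) [ 0.763  -0.2368]
at [ 0.2041 -0.5907  0.2267] yaw 19.1 shift mm [ 500.3 -450.   -23.3] twist -0.7882 j7 -0.08
```

>>> move_arm(motion=[{"tx":0.033,"ty":-0.03,"tz":-0.01},{"tx":0.033,"ty":-0.03,"tz":-0.01},{"tx":0.033,"ty":-0.03},{"tx":0.033,"ty":-0.03},{"tx":0.033,"ty":-0.03},{"tx":0.033,"ty":-0.03},{"tx":0.033,"ty":-0.03},{"tx":0.033,"ty":-0.03},{"tx":0.033,"ty":-0.03},{"tx":0.033,"ty":-0.03},{"tx":0.033,"ty":-0.03},{"tx":0.033,"ty":-0.03}], gripper=-1, squeeze=15)

```text
invalid input
```

>>> move_arm(motion=[{"tx":0.033,"ty":-0.03},{"tx":0.033,"ty":-0.03},{"tx":0.035,"ty":-0.032},{"twist":-0.0876},{"twist":-0.0876},{"twist":-0.0876},{"twist":-0.0876},{"twist":-0.0876},{"twist":-0.0876},{"twist":-0.0876},{"twist":-0.0876},{"twist":-0.0876}])

```text
invalid input
```

```bash
python3 - <<'E'
from h import *
go(.5265,-.0005,.085,90)
E
```

```text
at [ 0.2041 -0.5907  0.2267] yaw 19.1 shift mm [ 497.5 -452.6  141.7] twist -0.7882 j7 -0.08
```

>>> move_arm(motion=[{"tx":0.033,"ty":-0.03,"tz":-0.01,"twist":0},{"tx":0.033,"ty":-0.03,"tz":-0.01,"twist":0},{"tx":0.033,"ty":-0.03,"tz":0,"twist":0},{"tx":0.033,"ty":-0.03,"tz":0,"twist":0},{"tx":0.033,"ty":-0.03,"tz":0,"twist":0},{"tx":0.033,"ty":-0.03,"tz":0,"twist":0},{"tx":0.033,"ty":-0.03,"tz":0,"twist":0},{"tx":0.033,"ty":-0.03,"tz":0,"twist":0},{"tx":0.033,"ty":-0.03,"tz":0,"twist":0},{"tx":0.033,"ty":-0.03,"tz":0,"twist":0},{"tx":0.033,"ty":-0.03,"tz":0,"twist":0},{"tx":0.033,"ty":-0.03,"tz":0,"twist":0}], gripper=-1, squeeze=15)

```text
clock: 3.1
position: [0.4615, -0.1196, 0.2471]
ee_rot: [3.098, 0.52, 0.001]
force: [0.4, -0.9, -0.2]
width: 0.999
gripper_force: 0.0
```

>>> move_arm(motion=[{"tx":0.033,"ty":-0.03,"tz":0,"twist":0},{"tx":0.033,"ty":-0.03,"tz":0,"twist":0},{"tx":0.034,"ty":-0.031,"tz":0,"twist":0},{"tx":0,"ty":0,"tz":0,"twist":-0.0876},{"tx":0,"ty":0,"tz":0,"twist":-0.0876},{"tx":0,"ty":0,"tz":0,"twist":-0.0876},{"tx":0,"ty":0,"tz":0,"twist":-0.0876},{"tx":0,"ty":0,"tz":0,"twist":-0.0876},{"tx":0,"ty":0,"tz":0,"twist":-0.0876},{"tx":0,"ty":0,"tz":0,"twist":-0.0876},{"tx":0,"ty":0,"tz":0,"twist":-0.0876},{"tx":0,"ty":0,"tz":0,"twist":-0.0876}])

```text
clock: 4.3
position: [0.5257, -0.0026, 0.2468]
ee_rot: [2.215, 2.228, 0.0]
force: [0.3, 0.6, -0.3]
width: 1.0
gripper_force: 0.0
```

```bash
python3 - <<'E'
from h import *
go(.5265,-.0005,.08,90)
im=snap("scene","s1");cv2.imwrite("pics/s1c.png",cv2.resize(im[80:280,180:440,::-1],None,fx=3,fy=3))
E
```

```text
at [ 0.5257 -0.0026  0.2468] yaw 90.3 shift mm [  2.1   0.8 166.8] twist 0.0037 j7 -0.28
```

View pics/s1c.png

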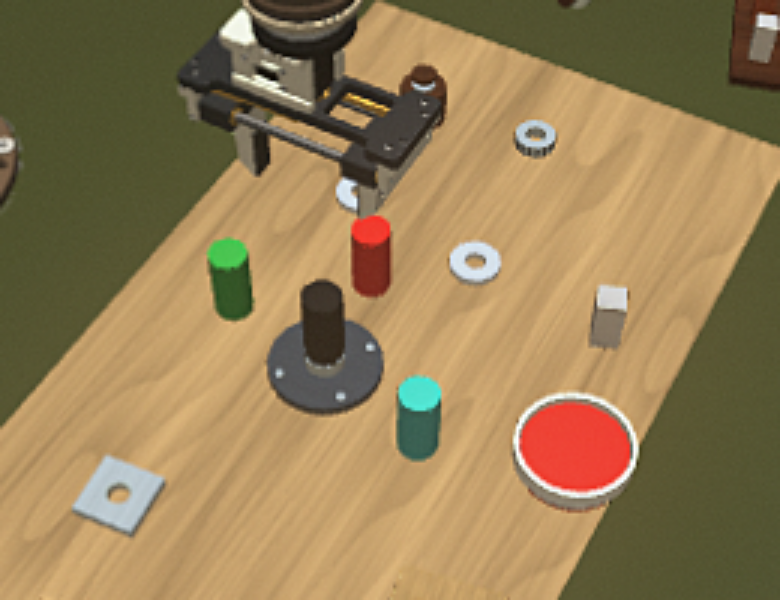

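The crop shows the open gripper over the stand, with the black cap on the boss at crop (323,320) and the decoys clear of it.

>>> move_arm(motion=[{"tx":0.002,"ty":0.001,"tz":0.04,"twist":0},{"tx":0,"ty":0,"tz":0.04,"twist":0},{"tx":0,"ty":0,"tz":0.04,"twist":0},{"tx":0,"ty":0,"tz":0.03,"twist":0},{"tx":0,"ty":0,"tz":0.017,"twist":0},{"tx":0,"ty":0,"tz":0,"twist":0}])

```text
clock: 4.95
position: [0.525, -0.0008, 0.0775]
ee_rot: [-2.222, -2.217, 0.005]
force: [0.1, -0.5, 0.4]
width: 1.003
gripper_force: 0.0
```

>>> move_arm(motion=[{"tx":0,"ty":0,"tz":0,"twist":0},{"tx":0,"ty":0,"tz":0,"twist":0},{"tx":0,"ty":0,"tz":0,"twist":0},{"tx":0,"ty":0,"tz":0,"twist":0},{"tx":0,"ty":0,"tz":0,"twist":0},{"tx":0,"ty":0,"tz":0,"twist":0},{"tx":0,"ty":0,"tz":0,"twist":0},{"tx":0,"ty":0,"tz":0,"twist":0}], gripper=1, squeeze=10)

```text
clock: 5.75
position: [0.5266, -0.0005, 0.0797]
ee_rot: [2.221, 2.222, -0.0]
force: [0.0, 0.6, -1.0]
width: 0.406
gripper_force: 10.0
```

>>> move_arm(motion=[{"tx":0,"ty":0,"tz":-0.02,"twist":0},{"tx":0,"ty":0,"tz":-0.045,"twist":0},{"tx":0,"ty":0,"tz":-0.045,"twist":0},{"tx":-0.04,"ty":0,"tz":0,"twist":0},{"tx":-0.04,"ty":0,"tz":0,"twist":0},{"tx":-0.042,"ty":0,"tz":0,"twist":0},{"tx":-0.042,"ty":0,"tz":0,"twist":0},{"tx":-0.042,"ty":0,"tz":0,"twist":0},{"tx":-0.042,"ty":0,"tz":0,"twist":0},{"tx":-0.042,"ty":0,"tz":0,"twist":0},{"tx":-0.042,"ty":0,"tz":0,"twist":0},{"tx":-0.042,"ty":0,"tz":0,"twist":0}])

```text
clock: 6.95
position: [0.5264, -0.3761, 0.1895]
ee_rot: [-2.221, -2.222, 0.0]
force: [1.2, -0.0, -0.8]
width: 0.403
gripper_force: 10.0
```

>>> move_arm(motion=[{"tx":0,"ty":0,"tz":0.04,"twist":0},{"tx":0,"ty":0,"tz":0.04,"twist":0},{"tx":0,"ty":0,"tz":0.03,"twist":0},{"tx":0,"ty":0,"tz":0.015,"twist":0},{"tx":0,"ty":0,"tz":0.005,"twist":0},{"tx":0,"ty":0,"tz":0,"twist":0},{"tx":0,"ty":0,"tz":0,"twist":0}])

```text
clock: 7.65
position: [0.5279, -0.3749, 0.0614]
ee_rot: [2.219, 2.22, 0.001]
force: [-0.3, 0.0, -0.2]
width: 0.403
gripper_force: 10.0
```

```bash
python3 - <<'E'
from h import *
print(arm.observe()["width"]);go(.525,-.376,.058,90)
for c in("top","scene"):
    snap(c,c+"2")
    for r in regs(c,"dust_cap"): print(c,r)
    for r in regs(c,"stand"): print(c,r,atz(c,r[1],.012))
    for r in arm.place_of(c,"post_tip")[:2]: print(c,r["conf"],px(r["point"]),atz(c,px(r["point"]),.102))
im=cv2.imread("pics/scene2.png");cv2.imwrite("pics/s2c.png",cv2.resize(im[160:360,160:420],None,fx=3,fy=3))
E
```

```text
0.4029860661043933
at [ 0.5279 -0.3749  0.0614] yaw 90.0 shift mm [-1.1 -2.9  3.4] twist 0.0002 j7 0.26
top (0.74, (261.4, 229.3), (15.2, 17.8, 90), 221)
top (0.54, (296.7, 270.8), (14.8, 19.9, 18), 238)
top (0.45, (451.0, 227.6), (14.7, 17.0, 90), 210)
top (0.89, (306.6, 224.3), (42.2, 42.8, 90), 1432) [5.25785521e-01 4.90253673e-04 1.20000000e-02]
top 0.58 [305.984 229.4  ] [0.51725359 0.00122444 0.102     ]
scene (0.8, (319.2, 218.8), (17.8, 29.5, 7), 391)
scene (0.75, (256.2, 172.5), (15.8, 30.9, 80), 366)
scene (0.68, (303.1, 165.1), (17.1, 27.6, 90), 326)
scene (0.59, (206.9, 311.9), (6.6, 13.3, 7), 65)
scene (0.88, (288.1, 200.0), (35.7, 37.7, 34), 982) [0.52645852 0.00145933 0.012     ]
scene (0.7, (207.9, 312.3), (8.0, 14.6, 6), 84) [ 0.53020031 -0.38171276  0.012     ]
scene 0.64 [289.472 179.48 ] [0.53175901 0.00539336 0.102     ]
scene 0.37 [208.704 309.28 ] [ 0.5642259  -0.39828662  0.102     ]
```

View pics/s2c.png

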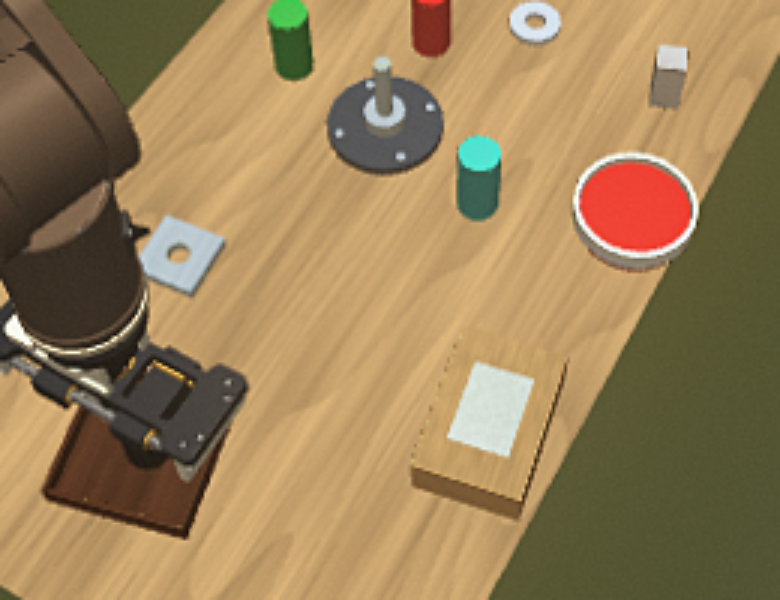

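The crop shows the bare post on the stand, at crop (383,90), and the cap held over the tray.

>>> move_arm(motion=[{"tx":0,"ty":0,"tz":0.003,"twist":0},{"tx":0,"ty":0,"tz":0,"twist":0}])

```text
clock: 8.25
position: [0.5268, -0.3746, 0.0567]
ee_rot: [2.221, 2.222, -0.0]
force: [0.0, -0.6, 0.3]
width: 0.407
gripper_force: 10.0
```

>>> move_arm(motion=[{"tx":0,"ty":0,"tz":0,"twist":0},{"tx":0,"ty":0,"tz":0,"twist":0},{"tx":0,"ty":0,"tz":0,"twist":0},{"tx":0,"ty":0,"tz":0,"twist":0},{"tx":0,"ty":0,"tz":0,"twist":0},{"tx":0,"ty":0,"tz":0,"twist":0},{"tx":0,"ty":0,"tz":-0.03,"twist":0},{"tx":0,"ty":0,"tz":-0.04,"twist":0},{"tx":0,"ty":0,"tz":-0.045,"twist":0},{"tx":0,"ty":0,"tz":-0.045,"twist":0}], gripper=-1)

```text
clock: 9.25
position: [0.5265, -0.3742, 0.2183]
ee_rot: [-2.22, -2.222, -0.0]
force: [0.7, -0.7, -0.1]
width: 0.997
gripper_force: 0.0
```

```bash
python3 - <<'E'
from h import *
for c in("top","scene"):
    im=snap(c,c+"3")
    for q,z in (("support_plate",.012),("dust_cap",.08)):
        for d in arm.regions_of(c,q):
            m=d["region"].astype(np.uint8)
            cs=max(cv2.findContours(m,0,1)[0],key=cv2.contourArea);P=[atz(c,p[0],z)[:2] for p in cs]
            (ct,sz,an)=cv2.minAreaRect(np.array(P,np.float32)*1000);print(q,c,round(d["conf"],2),np.round(ct),np.round(sz),round(an,1),[np.round(v,1) for v in px(d["point"])])
go(.4435,-.2135,.2)
im=cv2.imread("pics/scene3.png");cv2.imwrite("pics/s3c.png",cv2.resize(im[200:350,160:360],None,fx=3,fy=3))
E
```

```text
support_plate top 0.57 [ 441. -211.] [62. 65.] 5.3 [np.float64(387.0), np.float64(263.1)]
dust_cap top 0.85 [ 527. -363.] [37. 62.] 1.4 [np.float64(455.3), np.float64(226.2)]
dust_cap top 0.78 [415.  22.] [43. 36.] 1.3 [np.float64(296.7), np.float64(272.9)]
dust_cap top 0.58 [514. 109.] [39. 41.] 1.7 [np.float64(261.7), np.float64(230.5)]
dust_cap top 0.56 [642. -32.] [39. 34.] 1.5 [np.float64(319.0), np.float64(180.3)]
support_plate scene 0.72 [ 442. -197.] [63. 33.] 8.7 [np.float64(219.8), np.float64(242.1)]
dust_cap scene 0.93 [655. -53.] [39. 81.] 28.9 [np.float64(317.3), np.float64(218.6)]
dust_cap scene 0.73 [528.  85.] [34. 97.] 29.3 [np.float64(303.5), np.float64(163.9)]
dust_cap scene 0.72 [430.  -5.] [ 40. 100.] 38.8 [np.float64(256.4), np.float64(176.0)]
dust_cap scene 0.63 [ 540. -380.] [36. 69.] 59.4 [np.float64(205.8), np.float64(301.0)]
at [ 0.526  -0.3743  0.2155] yaw 90.0 shift mm [160.8 -82.4  15.7] twist None j7 0.33
```

View pics/s3c.png

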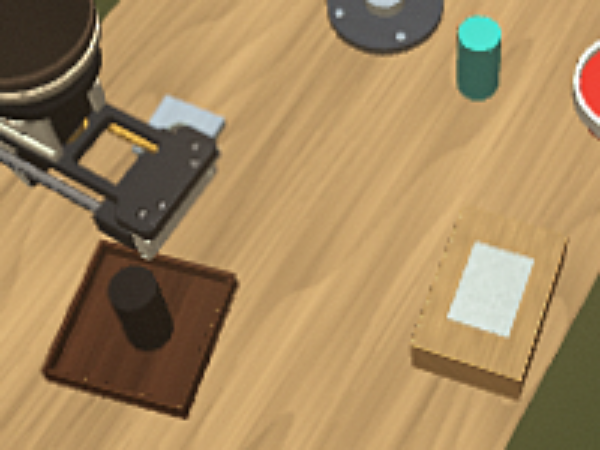

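>>> move_arm(motion=[{"tx":0.04,"ty":-0.021,"tz":0,"twist":0},{"tx":0.04,"ty":-0.021,"tz":0,"twist":0},{"tx":0.04,"ty":-0.021,"tz":0,"twist":0},{"tx":0.041,"ty":-0.0205,"tz":0,"twist":0},{"tx":0,"ty":0,"tz":0.045,"twist":-0.056},{"tx":0,"ty":0,"tz":0.045,"twist":0},{"tx":0,"ty":0,"tz":0.045,"twist":0},{"tx":0,"ty":0,"tz":0.04,"twist":0},{"tx":0,"ty":0,"tz":0.02,"twist":0},{"tx":0,"ty":0,"tz":0,"twist":0},{"tx":0,"ty":0,"tz":0,"twist":0}])

```text
clock: 10.65
position: [0.4426, -0.213, 0.0213]
ee_rot: [-2.119, -2.316, 0.001]
force: [-0.6, -0.2, 0.1]
width: 1.0
gripper_force: 0.0
```

```bash
python3 - <<'E'
from h import *
go(.4425,-.213,.004,95)
im=snap("scene","s4");cv2.imwrite("pics/s4c.png",cv2.resize(im[170:330,120:320,::-1],None,fx=3,fy=3))
E
```

```text
at [ 0.4426 -0.213   0.0213] yaw 95.1 shift mm [ 0.  -0.1 17.3] twist 0.0009 j7 0.04
```

View pics/s4c.png

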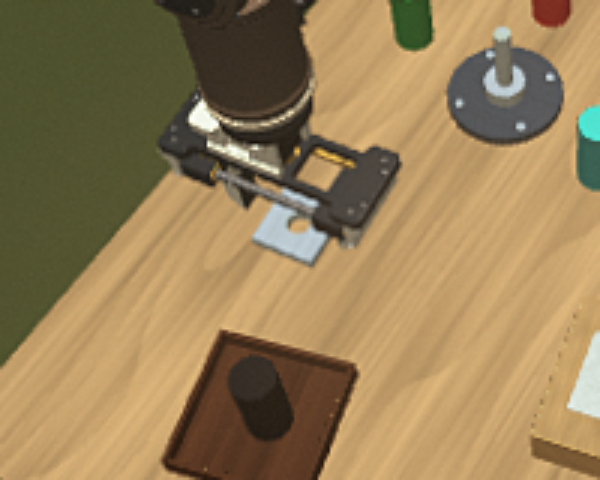

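The gripper straddles the plate, at crop (292,230). I'll squeeze it once, turn a quarter and squeeze again to centre it.

>>> move_arm(motion=[{"tx":0,"ty":0,"tz":0.012,"twist":0},{"tx":0,"ty":0,"tz":0.005,"twist":0},{"tx":0,"ty":0,"tz":0,"twist":0}])

```text
clock: 11.0
position: [0.4429, -0.2135, 0.0044]
ee_rot: [-2.121, -2.317, 0.001]
force: [0.1, 0.1, 0.3]
width: 1.001
gripper_force: 0.0
```

>>> move_arm(motion=[{"tx":0,"ty":0,"tz":0,"twist":0},{"tx":0,"ty":0,"tz":0,"twist":0},{"tx":0,"ty":0,"tz":0,"twist":0},{"tx":0,"ty":0,"tz":0,"twist":0},{"tx":0,"ty":0,"tz":0,"twist":0},{"tx":0,"ty":0,"tz":0,"twist":0}], gripper=1, squeeze=10)

```text
clock: 11.6
position: [0.4427, -0.2136, 0.0048]
ee_rot: [-2.121, -2.317, 0.001]
force: [-3.1, -0.1, 4.2]
width: 0.654
gripper_force: 10.0
```

>>> move_arm(motion=[{"tx":0,"ty":0,"tz":0,"twist":0},{"tx":0,"ty":0,"tz":0,"twist":0},{"tx":0,"ty":0,"tz":0,"twist":0},{"tx":0,"ty":0,"tz":0,"twist":0},{"tx":0,"ty":0,"tz":-0.03,"twist":0},{"tx":0,"ty":0,"tz":0,"twist":0.09},{"tx":0,"ty":0,"tz":0,"twist":0.09},{"tx":0,"ty":0,"tz":0,"twist":0.09},{"tx":0,"ty":0,"tz":0,"twist":0.09},{"tx":0,"ty":0,"tz":0,"twist":0.09},{"tx":0,"ty":0,"tz":0,"twist":0.09},{"tx":0,"ty":0,"tz":0,"twist":0.09}], gripper=-1)

```text
clock: 12.8
position: [0.4434, -0.2134, 0.0348]
ee_rot: [2.97, 1.024, 0.0]
force: [-0.4, 0.6, 0.3]
width: 1.003
gripper_force: 0.0
```

>>> move_arm(motion=[{"tx":0,"ty":0,"tz":0,"twist":0.09},{"tx":0,"ty":0,"tz":0,"twist":0.09},{"tx":0,"ty":0,"tz":0,"twist":0.09},{"tx":0,"ty":0,"tz":0,"twist":0.09},{"tx":0,"ty":0,"tz":0,"twist":0.01},{"tx":0,"ty":0,"tz":0.02,"twist":0},{"tx":0,"ty":0,"tz":0.01,"twist":0},{"tx":0,"ty":0,"tz":0,"twist":0}])

```text
clock: 13.6
position: [0.4422, -0.213, 0.0035]
ee_rot: [-3.137, -0.142, 0.004]
force: [-0.6, 0.3, 0.7]
width: 0.999
gripper_force: 0.0
```

>>> move_arm(motion=[{"tx":0,"ty":0,"tz":0,"twist":0},{"tx":0,"ty":0,"tz":0,"twist":0},{"tx":0,"ty":0,"tz":0,"twist":0},{"tx":0,"ty":0,"tz":0,"twist":0},{"tx":0,"ty":0,"tz":0,"twist":0},{"tx":0,"ty":0,"tz":0,"twist":0}], gripper=1, squeeze=20)

```text
clock: 14.2
position: [0.4434, -0.2134, 0.005]
ee_rot: [3.138, 0.139, 0.001]
force: [-0.9, 1.4, 5.3]
width: 0.649
gripper_force: 20.0
```

```bash
python3 - <<'E'
from h import *
print(arm.observe()["width"]*92);go(.526,.001,.16)
E
```

```text
59.69216569987358
at [ 0.4434 -0.2134  0.005 ] yaw 5.1 shift mm [ 101.3 -206.3 -154.9] twist None j7 -1.17
```

>>> move_arm(motion=[{"tx":0,"ty":0,"tz":-0.035,"twist":0},{"tx":0,"ty":0,"tz":-0.04,"twist":0},{"tx":0,"ty":0,"tz":-0.04,"twist":0},{"tx":0,"ty":0,"tz":-0.04,"twist":0},{"tx":0.017,"ty":-0.0345,"tz":0,"twist":0},{"tx":0.017,"ty":-0.0345,"tz":0,"twist":0},{"tx":0.017,"ty":-0.0345,"tz":0,"twist":0},{"tx":0.017,"ty":-0.0345,"tz":0,"twist":0},{"tx":0.017,"ty":-0.0345,"tz":0,"twist":0},{"tx":0.0165,"ty":-0.034,"tz":0,"twist":0},{"tx":0,"ty":0,"tz":0,"twist":0},{"tx":0,"ty":0,"tz":0,"twist":0}])

```text
clock: 15.4
position: [0.5258, 0.002, 0.1593]
ee_rot: [3.138, 0.142, -0.002]
force: [0.2, -0.6, -2.1]
width: 0.651
gripper_force: 20.0
```

>>> move_arm(motion=[{"tx":0,"ty":0,"tz":0.02,"twist":0},{"tx":0,"ty":0,"tz":0.02,"twist":0},{"tx":0,"ty":0,"tz":0,"twist":0},{"tx":0,"ty":0,"tz":0,"twist":0}])

```text
clock: 15.8
position: [0.5256, -0.0001, 0.1198]
ee_rot: [3.138, 0.136, -0.002]
force: [0.0, 0.5, -2.1]
width: 0.648
gripper_force: 20.0
```

```bash
python3 - <<'E'
from h import *
P=[]
for i in range(4):
    im=snap("scene","s5");P.append(arm.observe()["position"])
print(np.mean(P,0),np.std(P,0));go(.526,.001,.107)
cv2.imwrite("pics/s5c.png",cv2.resize(im[130:230,220:350,::-1],None,fx=5,fy=5,interpolation=2))
E
```

```text
[0.52656114 0.00059861 0.12061153] [0.0001842  0.00023076 0.00014902]
at [0.5267 0.0009 0.1207] yaw 5.0 shift mm [-0.7 -0.2 13.7] twist None j7 -1.65
```

View pics/s5c.png

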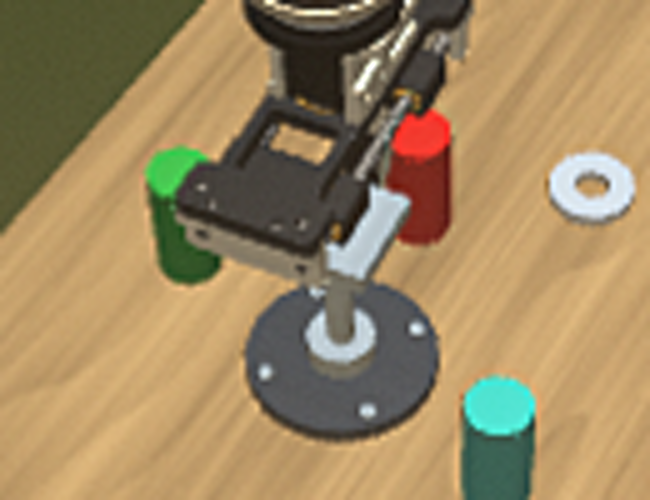

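The plate is just over the post tip, at crop (340,280). I'll lower it gently and watch the force.

>>> move_arm(motion=[{"tx":0,"ty":0,"tz":0.007,"twist":0},{"tx":0,"ty":0,"tz":0.004,"twist":0},{"tx":0,"ty":0,"tz":0.004,"twist":0},{"tx":0,"ty":0,"tz":0.004,"twist":0},{"tx":0,"ty":0,"tz":0,"twist":0}])

```text
clock: 16.5
position: [0.5256, 0.0011, 0.1]
ee_rot: [3.138, 0.139, -0.002]
force: [-0.5, 0.3, -2.4]
width: 0.653
gripper_force: 20.0
```

>>> move_arm(motion=[{"tx":0,"ty":0,"tz":0.008,"twist":0},{"tx":0,"ty":0,"tz":0.008,"twist":0},{"tx":0,"ty":0,"tz":0.008,"twist":0},{"tx":0,"ty":0,"tz":0,"twist":0}])

```text
clock: 16.9
position: [0.5251, 0.0011, 0.0753]
ee_rot: [3.138, 0.139, -0.004]
force: [-0.1, 0.6, -1.5]
width: 0.651
gripper_force: 20.0
```

>>> move_arm(motion=[{"tx":0,"ty":0,"tz":0.015,"twist":0},{"tx":0,"ty":0,"tz":0.012,"twist":0},{"tx":0,"ty":0,"tz":0.005,"twist":0},{"tx":0,"ty":0,"tz":0,"twist":0}])

```text
clock: 17.3
position: [0.5255, 0.0011, 0.0439]
ee_rot: [3.138, 0.139, -0.003]
force: [0.2, 0.6, -2.4]
width: 0.65
gripper_force: 20.0
```

>>> move_arm(motion=[{"tx":0,"ty":0,"tz":0.004,"twist":0},{"tx":0,"ty":0,"tz":0,"twist":0}])

```text
clock: 17.5
position: [0.5262, 0.0012, 0.0407]
ee_rot: [3.138, 0.139, 0.0]
force: [-0.0, 0.4, -1.9]
width: 0.652
gripper_force: 20.0
```

>>> move_arm(motion=[{"tx":0,"ty":0,"tz":0,"twist":0},{"tx":0,"ty":0,"tz":0,"twist":0},{"tx":0,"ty":0,"tz":0,"twist":0},{"tx":0,"ty":0,"tz":0,"twist":0},{"tx":0,"ty":0,"tz":0,"twist":0},{"tx":0,"ty":0,"tz":0,"twist":0}], gripper=-1)

```text
clock: 18.1
position: [0.5262, 0.0011, 0.0408]
ee_rot: [3.138, 0.139, 0.0]
force: [0.4, -0.1, 0.3]
width: 0.999
gripper_force: 0.0
```

>>> move_arm(motion=[{"tx":0,"ty":0,"tz":-0.045,"twist":0},{"tx":0,"ty":0,"tz":-0.045,"twist":0},{"tx":0,"ty":0,"tz":-0.045,"twist":0},{"tx":0,"ty":0,"tz":-0.03,"twist":0}])

```text
clock: 18.5
position: [0.5269, 0.0013, 0.209]
ee_rot: [-3.138, -0.139, -0.005]
force: [0.8, -0.3, -0.6]
width: 0.999
gripper_force: 0.0
```

```bash
python3 - <<'E'
from h import *
snap("top","t6");im=snap("scene","s6")
for c in("top","scene"):
    for r in regs(c,"support_plate")[:3]: print("plate",c,r,atz(c,r[1],.04)[:2])
    for r in regs(c,"spacer_a")[:4]: print("sp",c,r,atz(c,r[1],.01)[:2])
go(.446,.2095,.2)
cv2.imwrite("pics/s6c.png",cv2.resize(im[100:230,220:390,::-1],None,fx=4,fy=4,interpolation=2))
E
```

```text
plate top (0.47, (163.6, 204.3), (17.3, 19.3, 90), 250) [0.56827554 0.3612619 ]
sp top (0.81, (237.5, 197.0), (19.2, 20.0, 90), 269) [0.59221543 0.18214591]
sp top (0.63, (225.1, 253.6), (20.0, 20.6, 90), 298) [0.44474534 0.20950575]
plate scene (0.6, (287.3, 195.8), (23.0, 27.0, 18), 346) [ 0.52864402 -0.00476199]
plate scene (0.52, (288.0, 201.7), (31.9, 38.4, 5), 622) [ 0.54070187 -0.02127781]
sp scene (0.69, (299.8, 144.7), (11.9, 16.5, 90), 156) [0.44743045 0.20544774]
sp scene (0.43, (337.7, 167.3), (14.7, 16.8, 90), 190) [0.59246953 0.18042221]
at [0.5253 0.0011 0.2046] yaw 5.1 shift mm [ -60.6 -214.6    4.7] twist None j7 -1.63
```

View pics/s6c.png

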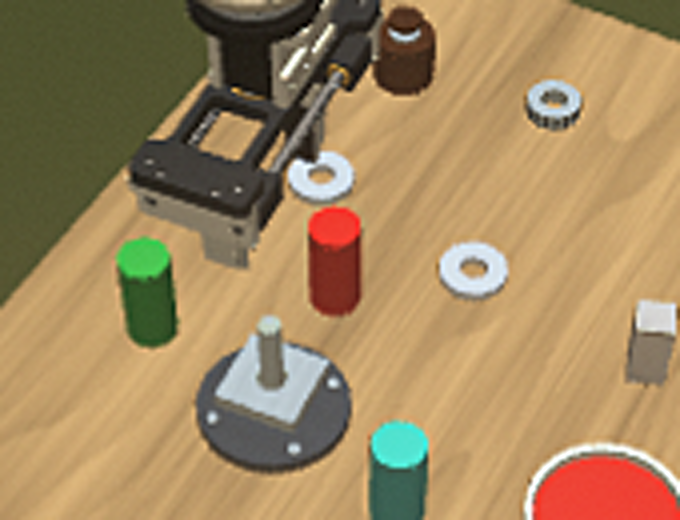

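>>> move_arm(motion=[{"tx":-0.0123,"ty":-0.0426,"tz":0,"twist":0},{"tx":-0.0123,"ty":-0.0426,"tz":0,"twist":0},{"tx":-0.0123,"ty":-0.0426,"tz":0,"twist":0},{"tx":-0.0123,"ty":-0.0426,"tz":0,"twist":0},{"tx":-0.0123,"ty":-0.0426,"tz":0,"twist":0},{"tx":0,"ty":0,"tz":0,"twist":0.0833},{"tx":0,"ty":0,"tz":0,"twist":0.0833},{"tx":0,"ty":0,"tz":0.045,"twist":0},{"tx":0,"ty":0,"tz":0.045,"twist":0},{"tx":0,"ty":0,"tz":0.045,"twist":0},{"tx":0,"ty":0,"tz":0.04,"twist":0},{"tx":0,"ty":0,"tz":0,"twist":0}])

```text
clock: 20.0
position: [0.4417, 0.2055, 0.0255]
ee_rot: [3.124, -0.271, -0.015]
force: [-0.9, -1.3, -0.2]
width: 0.999
gripper_force: 0.0
```

```bash
python3 - <<'E'
from h import *
for c in ("scene","top"):
    for r in regs(c,"spacer_a")[:4]: print("sp",c,r,atz(c,r[1],.01)[:2])
go(.4455,.208,.0045,-10)
E
```

```text
sp scene (0.69, (299.8, 144.7), (11.9, 16.5, 90), 156) [0.44743045 0.20544774]
sp scene (0.43, (337.7, 167.3), (14.7, 16.8, 90), 190) [0.59246953 0.18042221]
sp top (0.81, (237.5, 197.0), (19.2, 20.0, 90), 269) [0.59221543 0.18214591]
sp top (0.63, (225.1, 253.6), (20.0, 20.6, 90), 298) [0.44474534 0.20950575]
at [0.4451 0.2075 0.0302] yaw -9.9 shift mm [ 0.3 -0.6 25.7] twist 0.0009 j7 -2.43
```

>>> move_arm(motion=[{"tx":0,"ty":0,"tz":0.015,"twist":0},{"tx":0,"ty":0,"tz":0.0105,"twist":0},{"tx":0,"ty":0,"tz":0,"twist":0}])

```text
clock: 20.4
position: [0.4462, 0.2079, 0.0056]
ee_rot: [-3.13, 0.272, -0.001]
force: [-1.1, -0.7, -0.2]
width: 1.001
gripper_force: 0.0
```

>>> move_arm(motion=[{"tx":0,"ty":0,"tz":0,"twist":0},{"tx":0,"ty":0,"tz":0,"twist":0},{"tx":0,"ty":0,"tz":0,"twist":0},{"tx":0,"ty":0,"tz":0,"twist":0},{"tx":0,"ty":0,"tz":0,"twist":0},{"tx":0,"ty":0,"tz":0,"twist":0},{"tx":0,"ty":0,"tz":0,"twist":0}], gripper=1, squeeze=8)

```text
clock: 21.1
position: [0.4462, 0.2081, 0.0054]
ee_rot: [-3.13, 0.272, -0.0]
force: [0.1, 0.3, 2.1]
width: 0.559
gripper_force: 8.0
```

>>> move_arm(motion=[{"tx":0,"ty":0,"tz":0,"twist":0},{"tx":0,"ty":0,"tz":0,"twist":0},{"tx":0,"ty":0,"tz":0,"twist":0},{"tx":0,"ty":0,"tz":0,"twist":0},{"tx":0,"ty":0,"tz":0,"twist":0},{"tx":0,"ty":0,"tz":-0.03,"twist":0},{"tx":0,"ty":0,"tz":0,"twist":-0.09},{"tx":0,"ty":0,"tz":0,"twist":-0.09},{"tx":0,"ty":0,"tz":0,"twist":-0.09},{"tx":0,"ty":0,"tz":0,"twist":-0.09},{"tx":0,"ty":0,"tz":0,"twist":-0.09},{"tx":0,"ty":0,"tz":0,"twist":-0.09}], gripper=-1)

```text
clock: 22.3
position: [0.4461, 0.2078, 0.0352]
ee_rot: [2.961, 1.049, -0.0]
force: [0.5, -0.3, -0.3]
width: 1.001
gripper_force: 0.0
```

>>> move_arm(motion=[{"tx":0,"ty":0,"tz":0,"twist":-0.09},{"tx":0,"ty":0,"tz":0,"twist":-0.09},{"tx":0,"ty":0,"tz":0,"twist":-0.09},{"tx":0,"ty":0,"tz":0,"twist":-0.09},{"tx":0,"ty":0,"tz":0,"twist":-0.09},{"tx":0,"ty":0,"tz":0,"twist":-0.01},{"tx":0,"ty":0,"tz":0.02,"twist":0},{"tx":0,"ty":0,"tz":0.01,"twist":0},{"tx":0,"ty":0,"tz":0,"twist":0}])

```text
clock: 23.2
position: [0.4451, 0.2073, 0.004]
ee_rot: [-2.407, -2.018, 0.004]
force: [-0.9, -0.2, -0.5]
width: 0.998
gripper_force: 0.0
```

>>> move_arm(motion=[{"tx":0,"ty":0,"tz":0,"twist":0},{"tx":0,"ty":0,"tz":0,"twist":0},{"tx":0,"ty":0,"tz":0,"twist":0},{"tx":0,"ty":0,"tz":0,"twist":0},{"tx":0,"ty":0,"tz":0,"twist":0},{"tx":0,"ty":0,"tz":0,"twist":0},{"tx":0,"ty":0,"tz":0,"twist":0}], gripper=1, squeeze=15)

```text
clock: 23.9
position: [0.4461, 0.2079, 0.0054]
ee_rot: [2.405, 2.021, 0.0]
force: [-0.7, -0.1, 3.4]
width: 0.556
gripper_force: 15.0
```

```bash
python3 - <<'E'
from h import *
print(arm.observe()["width"]*92);go(.526,.001,.16)
E
```

```text
51.12005319672492
at [0.4461 0.2079 0.0054] yaw 80.1 shift mm [-190.   114.4 -154.6] twist None j7 -1.23
```

>>> move_arm(motion=[{"tx":0,"ty":0,"tz":-0.035,"twist":0},{"tx":0,"ty":0,"tz":-0.04,"twist":0},{"tx":0,"ty":0,"tz":-0.04,"twist":0},{"tx":0,"ty":0,"tz":-0.04,"twist":0},{"tx":-0.0317,"ty":0.0191,"tz":0,"twist":0},{"tx":-0.0317,"ty":0.0191,"tz":0,"twist":0},{"tx":-0.0317,"ty":0.0191,"tz":0,"twist":0},{"tx":-0.0317,"ty":0.0191,"tz":0,"twist":0},{"tx":-0.0317,"ty":0.0191,"tz":0,"twist":0},{"tx":-0.0315,"ty":0.0189,"tz":0,"twist":0},{"tx":0,"ty":0,"tz":0.02,"twist":0},{"tx":0,"ty":0,"tz":0.02,"twist":0}])

```text
clock: 25.1
position: [0.5267, -0.0007, 0.1198]
ee_rot: [2.408, 2.016, 0.001]
force: [-0.0, 0.2, -0.8]
width: 0.555
gripper_force: 15.0
```

>>> move_arm(motion=[{"tx":0,"ty":0,"tz":0,"twist":0},{"tx":0,"ty":0,"tz":0,"twist":0},{"tx":0,"ty":0,"tz":0,"twist":0}])

```text
clock: 25.4
position: [0.5265, 0.0015, 0.1212]
ee_rot: [2.404, 2.021, 0.002]
force: [-0.1, 1.0, -0.6]
width: 0.555
gripper_force: 15.0
```

```bash
python3 - <<'E'
from h import *
print(arm.observe()["width"]*92);go(.526,.001,.1)
E
```

```text
51.09838524131371
at [0.5265 0.0015 0.1212] yaw 80.1 shift mm [-0.6 -0.4 21.2] twist None j7 -0.62
```

>>> move_arm(motion=[{"tx":0,"ty":0,"tz":0.008,"twist":0},{"tx":0,"ty":0,"tz":0.004,"twist":0},{"tx":0,"ty":0,"tz":0.004,"twist":0},{"tx":0,"ty":0,"tz":0.004,"twist":0},{"tx":0,"ty":0,"tz":0,"twist":0}])

```text
clock: 25.9
position: [0.5256, 0.001, 0.0996]
ee_rot: [-2.405, -2.02, 0.001]
force: [-0.1, -0.7, -1.0]
width: 0.549
gripper_force: 15.0
```

>>> move_arm(motion=[{"tx":0,"ty":0,"tz":0.012,"twist":0},{"tx":0,"ty":0,"tz":0.015,"twist":0},{"tx":0,"ty":0,"tz":0.015,"twist":0},{"tx":0,"ty":0,"tz":0.008,"twist":0},{"tx":0,"ty":0,"tz":0.003,"twist":0},{"tx":0,"ty":0,"tz":0,"twist":0}])

```text
clock: 26.5
position: [0.5258, 0.0011, 0.0469]
ee_rot: [-2.405, -2.021, 0.001]
force: [0.2, -0.4, -0.7]
width: 0.552
gripper_force: 15.0
```

>>> move_arm(motion=[{"tx":0,"ty":0,"tz":0,"twist":0},{"tx":0,"ty":0,"tz":0,"twist":0},{"tx":0,"ty":0,"tz":0,"twist":0},{"tx":0,"ty":0,"tz":0,"twist":0},{"tx":0,"ty":0,"tz":0,"twist":0},{"tx":0,"ty":0,"tz":0,"twist":0},{"tx":0,"ty":0,"tz":-0.04,"twist":0},{"tx":0,"ty":0,"tz":-0.045,"twist":0},{"tx":0,"ty":0,"tz":-0.045,"twist":0},{"tx":0,"ty":0,"tz":-0.035,"twist":0}], gripper=-1)

```text
clock: 27.5
position: [0.5263, 0.0014, 0.2149]
ee_rot: [2.404, 2.021, 0.002]
force: [1.2, -1.1, -1.2]
width: 0.995
gripper_force: 0.0
```

```bash
python3 - <<'E'
from h import *
for i in range(3):
    im=snap("scene","s7")
snap("top","t7")
for c in("top","scene"):
    for r in regs(c,"spacer_a")[:4]: print("sp",c,r,atz(c,r[1],.01)[:2],atz(c,r[1],.05)[:2])
    for r in regs(c,"clamp_ring")[:4]: print("cl",c,r,atz(c,r[1],.016)[:2])
go(.592,.181,.2)
E
```

```text
sp top (0.65, (453.8, 228.3), (15.7, 26.1, 8), 324) [ 0.52471752 -0.38678856] [ 0.52635631 -0.37205667]
sp top (0.53, (237.4, 197.0), (20.0, 20.5, 90), 289) [0.59220863 0.18240502] [0.59124843 0.1752181 ]
cl top (0.59, (164.3, 203.6), (16.1, 17.8, 90), 190) [0.57014759 0.36823666]
sp scene (0.73, (288.1, 193.4), (16.5, 20.1, 90), 229) [0.51360666 0.02297144] [ 0.53052105 -0.00296363]
sp scene (0.59, (338.1, 167.8), (14.5, 16.6, 90), 189) [0.59440869 0.17924755] [0.60819899 0.1472703 ]
cl scene (0.45, (357.8, 125.9), (13.7, 14.2, 45), 160) [0.57111744 0.36480761]
at [0.5251 0.0008 0.2108] yaw 80.1 shift mm [189.   34.8  10.6] twist None j7 -0.53
```

>>> move_arm(motion=[{"tx":0.0377,"ty":0.0069,"tz":0,"twist":0},{"tx":0.0377,"ty":0.0069,"tz":0,"twist":0},{"tx":0.0377,"ty":0.0069,"tz":0,"twist":0},{"tx":0.0377,"ty":0.0069,"tz":0,"twist":0},{"tx":0.0377,"ty":0.0069,"tz":0,"twist":0},{"tx":0,"ty":0,"tz":0,"twist":-0.055},{"tx":0,"ty":0,"tz":0,"twist":-0.055},{"tx":0,"ty":0,"tz":0.045,"twist":0},{"tx":0,"ty":0,"tz":0.045,"twist":0},{"tx":0,"ty":0,"tz":0.045,"twist":0},{"tx":0,"ty":0,"tz":0.045,"twist":0},{"tx":0,"ty":0,"tz":0,"twist":0}])

```text
clock: 29.1
position: [0.5877, 0.1783, 0.0254]
ee_rot: [-2.218, -2.218, 0.017]
force: [-0.3, -0.9, -0.0]
width: 1.003
gripper_force: 0.0
```

```bash
python3 - <<'E'
from h import *
snap("top","t8");im=snap("scene","s8")
for c in ("scene","top"):
    for r in regs(c,"spacer_a")[:4]: print("sp",c,r,atz(c,r[1],.01)[:2])
go(.5925,.181,.0045,90)
cv2.imwrite("pics/s8c.png",cv2.resize(im[80:230,230:400,::-1],None,fx=4,fy=4,interpolation=2))
E
```

```text
sp scene (0.73, (337.5, 167.9), (13.0, 15.9, 90), 164) [0.59302301 0.17801215]
sp scene (0.64, (288.5, 192.4), (16.1, 19.0, 90), 201) [0.51275791 0.02663889]
sp top (0.8, (305.5, 224.7), (19.4, 19.9, 90), 260) [0.52459355 0.00333917]
at [0.5937 0.1818 0.0344] yaw 90.0 shift mm [-0.8 -1.3 29.9] twist -0.0003 j7 -0.83
```

View pics/s8c.png

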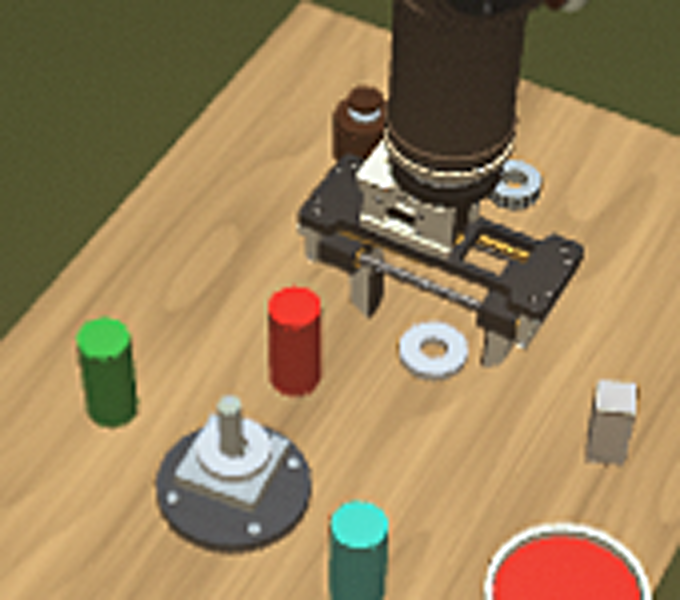

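The crop shows the first spacer flat on the plate, at crop (232,448), and the gripper astride the second at (433,348).

>>> move_arm(motion=[{"tx":0,"ty":-0.001,"tz":0.018,"twist":0},{"tx":0,"ty":0,"tz":0.0095,"twist":0},{"tx":0,"ty":0,"tz":0,"twist":0}])

```text
clock: 29.6
position: [0.5916, 0.1805, 0.0051]
ee_rot: [2.222, 2.22, -0.0]
force: [-0.4, 0.4, -0.5]
width: 1.002
gripper_force: 0.0
```

>>> move_arm(motion=[{"tx":0,"ty":0,"tz":0,"twist":0},{"tx":0,"ty":0,"tz":0,"twist":0},{"tx":0,"ty":0,"tz":0,"twist":0},{"tx":0,"ty":0,"tz":0,"twist":0},{"tx":0,"ty":0,"tz":0,"twist":0},{"tx":0,"ty":0,"tz":0,"twist":0},{"tx":0,"ty":0,"tz":0,"twist":0}], gripper=1, squeeze=8)

```text
clock: 30.3
position: [0.5915, 0.1807, 0.0048]
ee_rot: [2.222, 2.221, 0.0]
force: [-0.1, 0.0, 2.0]
width: 0.562
gripper_force: 8.0
```

>>> move_arm(motion=[{"tx":0,"ty":0,"tz":0,"twist":0},{"tx":0,"ty":0,"tz":0,"twist":0},{"tx":0,"ty":0,"tz":0,"twist":0},{"tx":0,"ty":0,"tz":0,"twist":0},{"tx":0,"ty":0,"tz":0,"twist":0},{"tx":0,"ty":0,"tz":-0.03,"twist":0},{"tx":0,"ty":0,"tz":0,"twist":0.09},{"tx":0,"ty":0,"tz":0,"twist":0.09},{"tx":0,"ty":0,"tz":0,"twist":0.09},{"tx":0,"ty":0,"tz":0,"twist":0.09},{"tx":0,"ty":0,"tz":0,"twist":0.09},{"tx":0,"ty":0,"tz":0,"twist":0.09}], gripper=-1)

```text
clock: 31.5
position: [0.5914, 0.1808, 0.0347]
ee_rot: [-2.942, -1.101, -0.0]
force: [-0.1, -0.2, 0.0]
width: 1.001
gripper_force: 0.0
```

>>> move_arm(motion=[{"tx":0,"ty":0,"tz":0,"twist":0.09},{"tx":0,"ty":0,"tz":0,"twist":0.09},{"tx":0,"ty":0,"tz":0,"twist":0.09},{"tx":0,"ty":0,"tz":0,"twist":0.09},{"tx":0,"ty":0,"tz":0,"twist":0.09},{"tx":0,"ty":0,"tz":0,"twist":0.01},{"tx":0,"ty":0,"tz":0.02,"twist":0},{"tx":0,"ty":0,"tz":0.01,"twist":0},{"tx":0,"ty":0,"tz":0,"twist":0}])

```text
clock: 32.4
position: [0.5902, 0.1802, 0.0031]
ee_rot: [3.141, 0.003, -0.005]
force: [-0.4, -0.1, 0.7]
width: 1.001
gripper_force: 0.0
```

>>> move_arm(motion=[{"tx":0,"ty":0,"tz":0,"twist":0},{"tx":0,"ty":0,"tz":0,"twist":0},{"tx":0,"ty":0,"tz":0,"twist":0},{"tx":0,"ty":0,"tz":0,"twist":0},{"tx":0,"ty":0,"tz":0,"twist":0},{"tx":0,"ty":0,"tz":0,"twist":0},{"tx":0,"ty":0,"tz":0,"twist":0}], gripper=1, squeeze=15)

```text
clock: 33.1
position: [0.5916, 0.1809, 0.005]
ee_rot: [-3.141, 0.001, -0.001]
force: [-0.8, 0.2, 2.2]
width: 0.55
gripper_force: 15.0
```

```bash
python3 - <<'E'
from h import *
print(arm.observe()["width"]*92);go(.526,.001,.16)
E
```

```text
50.64384557073618
at [0.5916 0.1809 0.005 ] yaw -0.0 shift mm [ -65.5  179.9 -155.1] twist None j7 -2.12
```

>>> move_arm(motion=[{"tx":0,"ty":0,"tz":-0.035,"twist":0},{"tx":0,"ty":0,"tz":-0.04,"twist":0},{"tx":0,"ty":0,"tz":-0.04,"twist":0},{"tx":0,"ty":0,"tz":-0.04,"twist":0},{"tx":-0.0131,"ty":0.036,"tz":0,"twist":0},{"tx":-0.0131,"ty":0.036,"tz":0,"twist":0},{"tx":-0.0131,"ty":0.036,"tz":0,"twist":0},{"tx":-0.0131,"ty":0.036,"tz":0,"twist":0},{"tx":-0.0131,"ty":0.036,"tz":0,"twist":0},{"tx":0,"ty":0,"tz":0.02,"twist":0},{"tx":0,"ty":0,"tz":0.02,"twist":0},{"tx":0,"ty":0,"tz":0,"twist":0}])

```text
clock: 34.3
position: [0.524, 0.0001, 0.1177]
ee_rot: [3.141, -0.002, -0.007]
force: [0.5, 0.2, -0.7]
width: 0.552
gripper_force: 15.0
```

>>> move_arm(motion=[{"tx":0,"ty":0,"tz":0,"twist":0},{"tx":0,"ty":0,"tz":0,"twist":0},{"tx":0,"ty":0,"tz":0,"twist":0}])

```text
clock: 34.6
position: [0.5265, 0.0011, 0.1206]
ee_rot: [-3.141, 0.0, -0.002]
force: [0.2, -0.4, -0.7]
width: 0.552
gripper_force: 15.0
```

>>> move_arm(motion=[{"tx":0,"ty":0,"tz":0.008,"twist":0},{"tx":0,"ty":0,"tz":0.004,"twist":0},{"tx":0,"ty":0,"tz":0.004,"twist":0},{"tx":0,"ty":0,"tz":0.004,"twist":0},{"tx":0,"ty":0,"tz":0,"twist":0}])

```text
clock: 35.1
position: [0.5254, 0.0007, 0.099]
ee_rot: [3.141, -0.001, -0.002]
force: [0.2, -0.2, -0.7]
width: 0.548
gripper_force: 15.0
```

>>> move_arm(motion=[{"tx":0,"ty":0,"tz":0.01,"twist":0},{"tx":0,"ty":0,"tz":0.015,"twist":0},{"tx":0,"ty":0,"tz":0.012,"twist":0},{"tx":0,"ty":0,"tz":0.006,"twist":0},{"tx":0,"ty":0,"tz":0,"twist":0},{"tx":0,"ty":0,"tz":0,"twist":0}])

```text
clock: 35.7
position: [0.526, 0.0008, 0.0568]
ee_rot: [3.142, -0.001, -0.0]
force: [-1.3, -0.2, -0.6]
width: 0.552
gripper_force: 15.0
```

>>> move_arm(motion=[{"tx":0,"ty":0,"tz":0,"twist":0},{"tx":0,"ty":0,"tz":0,"twist":0},{"tx":0,"ty":0,"tz":0,"twist":0},{"tx":0,"ty":0,"tz":0,"twist":0},{"tx":0,"ty":0,"tz":0,"twist":0},{"tx":0,"ty":0,"tz":0,"twist":0},{"tx":0,"ty":0,"tz":-0.04,"twist":0},{"tx":0,"ty":0,"tz":-0.045,"twist":0},{"tx":0,"ty":0,"tz":-0.045,"twist":0},{"tx":0,"ty":0,"tz":-0.025,"twist":0}], gripper=-1)

```text
clock: 36.7
position: [0.5271, 0.001, 0.2154]
ee_rot: [-3.141, 0.001, -0.007]
force: [0.9, 0.2, -0.4]
width: 1.0
gripper_force: 0.0
```

```bash
python3 - <<'E'
from h import *
for i in range(3):
    im=snap("scene","s9")
snap("top","t9")
for c in("top","scene"):
    for r in regs(c,"spacer_a")[:3]: print("sp",c,r,atz(c,r[1],.06)[:2])
    for r in regs(c,"clamp_ring")[:2]: print("cl",c,r,atz(c,r[1],.016)[:2])
    for r in regs(c,"stamp_head")[:2]: print("st",c,r,atz(c,r[1],.04)[:2])
go(.5705,.3665,.03)
E
```

```text
cl top (0.65, (164.3, 203.8), (16.1, 18.0, 90), 197) [0.56963268 0.36821769]
st top (0.5, (448.7, 229.6), (59.1, 63.2, 77), 1860) [ 0.52231351 -0.3626581 ]
st top (0.44, (245.0, 138.1), (14.1, 18.2, 69), 192) [0.74161576 0.16251671]
sp scene (0.57, (287.2, 190.7), (15.7, 19.2, 90), 185) [ 0.52785124 -0.00264148]
st scene (0.66, (321.0, 113.6), (14.7, 22.6, 90), 224) [0.45267331 0.33371929]
st scene (0.35, (288.0, 196.8), (20.4, 26.9, 82), 156) [ 0.5321016  -0.00679982]
at [0.5253 0.0007 0.2107] yaw -0.0 shift mm [  45.3 -365.8  180.6] twist None j7 -1.75
```

>>> move_arm(motion=[{"tx":0.005,"ty":-0.0406,"tz":0,"twist":0},{"tx":0.005,"ty":-0.0406,"tz":0,"twist":0},{"tx":0.005,"ty":-0.0406,"tz":0,"twist":0},{"tx":0.005,"ty":-0.0406,"tz":0,"twist":0},{"tx":0.005,"ty":-0.0406,"tz":0,"twist":0},{"tx":0.005,"ty":-0.0406,"tz":0,"twist":0},{"tx":0.005,"ty":-0.0406,"tz":0,"twist":0},{"tx":0.005,"ty":-0.0406,"tz":0,"twist":0},{"tx":0.0045,"ty":-0.0409,"tz":0,"twist":0}])

```text
clock: 38.1
position: [0.5705, 0.3678, 0.2109]
ee_rot: [3.141, -0.001, -0.001]
force: [0.6, -0.9, 0.7]
width: 1.002
gripper_force: 0.0
```

>>> move_arm(motion=[{"tx":0,"ty":0,"tz":0.02,"twist":-0.0926},{"tx":0,"ty":0,"tz":0.02,"twist":-0.0926},{"tx":0,"ty":0,"tz":0.02,"twist":-0.0926},{"tx":0,"ty":0,"tz":0.02,"twist":-0.0926},{"tx":0,"ty":0,"tz":0.02,"twist":-0.0926},{"tx":0,"ty":0,"tz":0.02,"twist":-0.0926},{"tx":0,"ty":0,"tz":0.03,"twist":0},{"tx":0,"ty":0,"tz":0.025,"twist":0},{"tx":0,"ty":0,"tz":0,"twist":0},{"tx":0,"ty":0,"tz":0,"twist":0}])

```text
clock: 39.1
position: [0.5703, 0.3664, 0.0365]
ee_rot: [2.848, 1.327, -0.002]
force: [0.5, -0.8, 0.8]
width: 0.998
gripper_force: 0.0
```

```bash
python3 - <<'E'
from h import *
snap("top","t10");im=snap("scene","s10")
for c in("top","scene"):
    for r in regs(c,"clamp_ring")[:2]: print("cl",c,r,atz(c,r[1],.016)[:2])
go(.5705,.3665,.007,50)
cv2.imwrite("pics/s10c.png",cv2.resize(im[60:210,260:430,::-1],None,fx=4,fy=4,interpolation=2))
E
```

```text
cl scene (0.58, (356.7, 126.1), (9.1, 10.7, 68), 81) [0.56842778 0.36220926]
cl scene (0.32, (288.0, 202.0), (32.8, 38.2, 7), 648) [ 0.53143197 -0.0072091 ]
at [0.5714 0.3672 0.0384] yaw 50.0 shift mm [-1.2 -0.3 31.4] twist -0.0004 j7 -1.66
```

View pics/s10c.png

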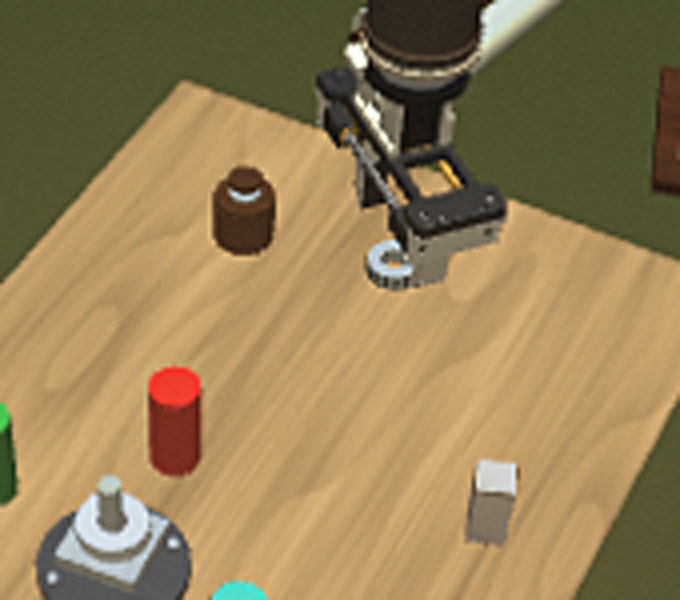

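The crop shows both spacers stacked flat at crop (112,520) and the clamp ring between the fingers at (390,263).

>>> move_arm(motion=[{"tx":0,"ty":0,"tz":0.018,"twist":0},{"tx":0,"ty":0,"tz":0.012,"twist":0},{"tx":0,"ty":0,"tz":0,"twist":0}])

```text
clock: 39.6
position: [0.5698, 0.3656, 0.0054]
ee_rot: [2.847, 1.327, -0.004]
force: [-0.2, -0.6, -0.5]
width: 0.998
gripper_force: 0.0
```

>>> move_arm(motion=[{"tx":0,"ty":0,"tz":0,"twist":0},{"tx":0,"ty":0,"tz":0,"twist":0},{"tx":0,"ty":0,"tz":0,"twist":0},{"tx":0,"ty":0,"tz":0,"twist":0},{"tx":0,"ty":0,"tz":0,"twist":0},{"tx":0,"ty":0,"tz":0,"twist":0},{"tx":0,"ty":0,"tz":0,"twist":0}], gripper=1, squeeze=8)

```text
clock: 40.3
position: [0.5704, 0.3668, 0.0069]
ee_rot: [-2.847, -1.327, -0.0]
force: [-1.2, 0.9, 1.9]
width: 0.473
gripper_force: 8.0
```

>>> move_arm(motion=[{"tx":0,"ty":0,"tz":0,"twist":0},{"tx":0,"ty":0,"tz":0,"twist":0},{"tx":0,"ty":0,"tz":0,"twist":0},{"tx":0,"ty":0,"tz":0,"twist":0},{"tx":0,"ty":0,"tz":0,"twist":0},{"tx":0,"ty":0,"tz":-0.03,"twist":0},{"tx":0,"ty":0,"tz":0,"twist":-0.09},{"tx":0,"ty":0,"tz":0,"twist":-0.09},{"tx":0,"ty":0,"tz":0,"twist":-0.09},{"tx":0,"ty":0,"tz":0,"twist":-0.09},{"tx":0,"ty":0,"tz":0,"twist":-0.09},{"tx":0,"ty":0,"tz":0,"twist":-0.09}], gripper=-1)

```text
clock: 41.5
position: [0.5707, 0.3663, 0.0367]
ee_rot: [2.042, 2.387, 0.0]
force: [-0.3, -0.7, 0.3]
width: 1.003
gripper_force: 0.0
```

>>> move_arm(motion=[{"tx":0,"ty":0,"tz":0,"twist":-0.09},{"tx":0,"ty":0,"tz":0,"twist":-0.09},{"tx":0,"ty":0,"tz":0,"twist":-0.09},{"tx":0,"ty":0,"tz":0,"twist":-0.09},{"tx":0,"ty":0,"tz":0,"twist":-0.09},{"tx":0,"ty":0,"tz":0,"twist":-0.01},{"tx":0,"ty":0,"tz":0.02,"twist":0},{"tx":0,"ty":0,"tz":0.01,"twist":0},{"tx":0,"ty":0,"tz":0,"twist":0}])

```text
clock: 42.4
position: [0.5695, 0.3651, 0.0041]
ee_rot: [-1.077, -2.949, 0.006]
force: [0.4, 0.5, -0.3]
width: 0.998
gripper_force: 0.0
```

>>> move_arm(motion=[{"tx":0,"ty":0,"tz":0,"twist":0},{"tx":0,"ty":0,"tz":0,"twist":0},{"tx":0,"ty":0,"tz":0,"twist":0},{"tx":0,"ty":0,"tz":0,"twist":0},{"tx":0,"ty":0,"tz":0,"twist":0},{"tx":0,"ty":0,"tz":0,"twist":0},{"tx":0,"ty":0,"tz":0,"twist":0}], gripper=1, squeeze=15)

```text
clock: 43.1
position: [0.5707, 0.3666, 0.0069]
ee_rot: [1.075, 2.952, 0.001]
force: [0.2, 0.6, 1.3]
width: 0.471
gripper_force: 15.0
```

```bash
python3 - <<'E'
from h import *
print(arm.observe()["width"]*92);go(.526,.001,.16)
E
```

```text
43.29095797166577
at [0.5707 0.3666 0.0069] yaw 140.0 shift mm [-200.9 -308.6 -153.3] twist None j7 -0.33
```

>>> move_arm(motion=[{"tx":0,"ty":0,"tz":-0.035,"twist":0},{"tx":0,"ty":0,"tz":-0.045,"twist":0},{"tx":0,"ty":0,"tz":-0.045,"twist":0},{"tx":-0.0223,"ty":-0.0343,"tz":-0.028,"twist":0},{"tx":-0.0223,"ty":-0.0343,"tz":0,"twist":0},{"tx":-0.0223,"ty":-0.0343,"tz":0,"twist":0},{"tx":-0.0223,"ty":-0.0343,"tz":0,"twist":0},{"tx":-0.0223,"ty":-0.0343,"tz":0,"twist":0},{"tx":-0.0223,"ty":-0.0343,"tz":0,"twist":0},{"tx":-0.0223,"ty":-0.0343,"tz":0,"twist":0},{"tx":-0.0223,"ty":-0.0343,"tz":0,"twist":0},{"tx":-0.0225,"ty":-0.0342,"tz":0,"twist":0}])

```text
clock: 44.3
position: [0.5253, -0.0008, 0.1597]
ee_rot: [1.075, 2.952, -0.001]
force: [1.1, -0.2, -0.9]
width: 0.466
gripper_force: 15.0
```

>>> move_arm(motion=[{"tx":0,"ty":0,"tz":0.02,"twist":0},{"tx":0,"ty":0,"tz":0.02,"twist":0},{"tx":0,"ty":0,"tz":0,"twist":0},{"tx":0,"ty":0,"tz":0,"twist":0},{"tx":0,"ty":0,"tz":0,"twist":0}])

```text
clock: 44.8
position: [0.5265, 0.0016, 0.1207]
ee_rot: [1.074, 2.951, 0.001]
force: [0.6, -0.2, -0.8]
width: 0.466
gripper_force: 15.0
```

```bash
python3 - <<'E'
from h import *
go(.526,.001,.069)
E
```

```text
at [0.5265 0.0016 0.1207] yaw 140.0 shift mm [-0.  -0.8 51.7] twist None j7 0.23
```

>>> move_arm(motion=[{"tx":0,"ty":0,"tz":0.008,"twist":0},{"tx":0,"ty":0,"tz":0.004,"twist":0},{"tx":0,"ty":0,"tz":0.004,"twist":0},{"tx":0,"ty":0,"tz":0.004,"twist":0},{"tx":0,"ty":0,"tz":0,"twist":0}])

```text
clock: 45.3
position: [0.5256, 0.0009, 0.0991]
ee_rot: [-1.075, -2.951, 0.001]
force: [-0.3, -0.6, -1.1]
width: 0.469
gripper_force: 15.0
```

>>> move_arm(motion=[{"tx":0,"ty":0,"tz":0.01,"twist":0},{"tx":0,"ty":0,"tz":0.01,"twist":0},{"tx":0,"ty":0,"tz":0.008,"twist":0},{"tx":0,"ty":0,"tz":0.003,"twist":0},{"tx":0,"ty":0,"tz":0,"twist":0},{"tx":0,"ty":0,"tz":0,"twist":0}])

```text
clock: 45.9
position: [0.526, 0.0011, 0.0688]
ee_rot: [1.075, 2.952, 0.0]
force: [1.1, 0.4, -1.3]
width: 0.47
gripper_force: 15.0
```

>>> move_arm(motion=[{"tx":0,"ty":0,"tz":0,"twist":0},{"tx":0,"ty":0,"tz":0,"twist":0},{"tx":0,"ty":0,"tz":0,"twist":0},{"tx":0,"ty":0,"tz":0,"twist":0},{"tx":0,"ty":0,"tz":0,"twist":0},{"tx":0,"ty":0,"tz":0,"twist":0},{"tx":0,"ty":0,"tz":-0.04,"twist":0},{"tx":0,"ty":0,"tz":-0.045,"twist":0},{"tx":0,"ty":0,"tz":-0.045,"twist":0},{"tx":0,"ty":0,"tz":-0.02,"twist":0}], gripper=-1)

```text
clock: 46.9
position: [0.5272, 0.0019, 0.2227]
ee_rot: [1.073, 2.948, 0.003]
force: [0.5, 0.5, -0.6]
width: 1.0
gripper_force: 0.0
```

```bash
python3 - <<'E'
from h import *
im=snap("scene","s11");tp=snap("top","t11")
for c in("top","scene"):
    for r in arm.place_of(c,"stamp_head")[:3]: print("org",c,r["conf"],px(r["point"]),atz(c,px(r["point"]),0)[:2])
    for r in arm.place_of(c,"plunger_top")[:3]: print("pl",c,r["conf"],px(r["point"]),atz(c,px(r["point"]),.064)[:2])
    for r in regs(c,"stamp_head")[:3]: print("reg",c,r,atz(c,r[1],.03)[:2])
go(.447,.34,.1)
a=cv2.resize(im[80:230,240:390,::-1],None,fx=4,fy=4,interpolation=2);a=cv2.resize(a,(400,400))
b=cv2.resize(tp[225:285,135:195,::-1],(400,400),interpolation=2)
cv2.imwrite("pics/s11c.png",np.hstack([a,b]))
E
```

```text
org top 0.92 [168.512 251.4  ] [0.44590766 0.35853536]
pl top 0.41 [163.712 254.2  ] [0.44622045 0.34779714]
reg top (0.72, (168.0, 253.1), (21.4, 26.6, 68), 452) [0.44506185 0.34928768]
reg top (0.67, (244.9, 138.2), (14.6, 18.6, 68), 215) [0.74307883 0.16441716]
reg top (0.36, (451.0, 230.1), (57.0, 64.4, 77), 1853) [ 0.52072568 -0.37221185]
org scene 0.63 [320.384 116.72 ] [0.43823156 0.35839865]
org scene 0.59 [291.2 200. ] [0.52923043 0.01332885]
pl scene 0.5 [323.2  104.28] [0.45002755 0.35228903]
at [0.5252 0.0007 0.2175] yaw 140.0 shift mm [277.9 209.7 117.6] twist None j7 0.34
```

View pics/s11c.png

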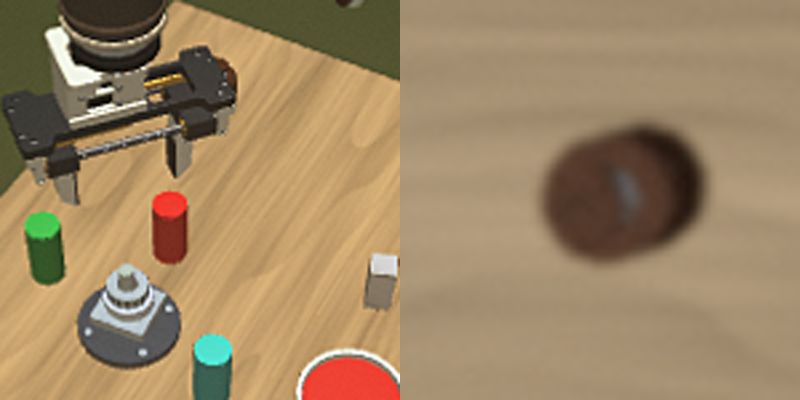

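The picture shows the clamp ring flat on top of the spacers, at crop (127,285). In the top view the stamp head's plunger is at about pixel (163.5,255).

>>> move_arm(motion=[{"tx":0.0316,"ty":0.024,"tz":0,"twist":0},{"tx":0.0316,"ty":0.024,"tz":0,"twist":0},{"tx":0.0316,"ty":0.024,"tz":0,"twist":0},{"tx":0.0316,"ty":0.024,"tz":0,"twist":0},{"tx":0.0316,"ty":0.024,"tz":0,"twist":0},{"tx":0.0316,"ty":0.024,"tz":0,"twist":0},{"tx":0.0316,"ty":0.024,"tz":0,"twist":0},{"tx":0.0316,"ty":0.024,"tz":0,"twist":0},{"tx":0.0321,"ty":0.0245,"tz":0,"twist":0},{"tx":0,"ty":0,"tz":0.045,"twist":0},{"tx":0,"ty":0,"tz":0.045,"twist":0},{"tx":0,"ty":0,"tz":0.015,"twist":0}])

```text
clock: 48.5
position: [0.445, 0.3478, 0.109]
ee_rot: [-1.072, -2.949, 0.01]
force: [-0.0, 0.3, -0.5]
width: 1.002
gripper_force: 0.0
```

```bash
python3 - <<'E'
from h import *
im=snap("scene","s12");im=snap("scene","s12")
for r in arm.place_of("scene","stamp_head")[:2]: print(r["conf"],px(r["point"]),atz("scene",px(r["point"]),0)[:2])
go(.447,.35,.016)
cv2.imwrite("pics/s12c.png",cv2.resize(im[60:160,250:380,::-1],None,fx=5,fy=5,interpolation=2))
E
```

```text
0.66 [321.024 118.72 ] [0.44463579 0.35095319]
0.47 [288.192 180.   ] [0.48410268 0.07252486]
at [0.4468 0.3498 0.1136] yaw 140.0 shift mm [-0.1  0.4 97.6] twist None j7 -0.42
```

View pics/s12c.png

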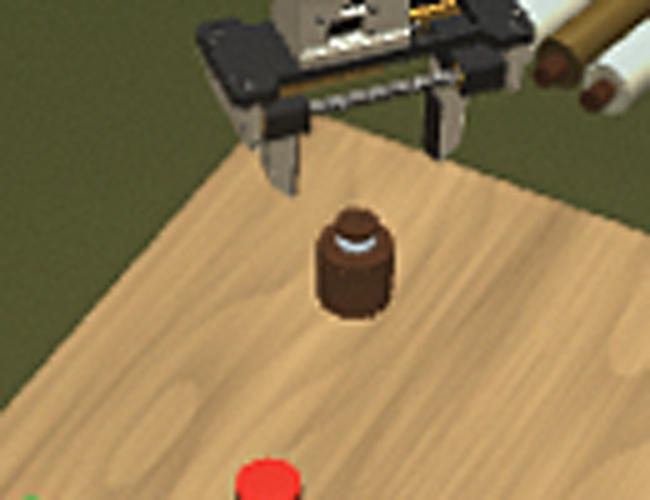

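The stamp head, at crop (355,265), lies between the fingers. I'll descend and do the two squeezes.

>>> move_arm(motion=[{"tx":0,"ty":0,"tz":0.035,"twist":0},{"tx":0,"ty":0,"tz":0.035,"twist":0},{"tx":0,"ty":0,"tz":0.02,"twist":0},{"tx":0,"ty":0,"tz":0.0075,"twist":0},{"tx":0,"ty":0,"tz":0,"twist":0}])

```text
clock: 49.15
position: [0.4477, 0.3505, 0.0172]
ee_rot: [1.076, 2.951, 0.002]
force: [0.7, 0.4, -0.2]
width: 1.002
gripper_force: 0.0
```

>>> move_arm(motion=[{"tx":0,"ty":0,"tz":0,"twist":0},{"tx":0,"ty":0,"tz":0,"twist":0},{"tx":0,"ty":0,"tz":0,"twist":0},{"tx":0,"ty":0,"tz":0,"twist":0},{"tx":0,"ty":0,"tz":0,"twist":0},{"tx":0,"ty":0,"tz":0,"twist":0},{"tx":0,"ty":0,"tz":0,"twist":0}], gripper=1, squeeze=8)

```text
clock: 49.85
position: [0.4465, 0.3492, 0.0162]
ee_rot: [-1.075, -2.952, 0.003]
force: [-2.7, -3.5, 5.1]
width: 0.552
gripper_force: 8.0
```

>>> move_arm(motion=[{"tx":0,"ty":0,"tz":0,"twist":0},{"tx":0,"ty":0,"tz":0,"twist":0},{"tx":0,"ty":0,"tz":0,"twist":0},{"tx":0,"ty":0,"tz":0,"twist":0},{"tx":0,"ty":0,"tz":0,"twist":0},{"tx":0,"ty":0,"tz":0,"twist":0},{"tx":0,"ty":0,"tz":0,"twist":0.09},{"tx":0,"ty":0,"tz":0,"twist":0.09},{"tx":0,"ty":0,"tz":0,"twist":0.09},{"tx":0,"ty":0,"tz":0,"twist":0.09},{"tx":0,"ty":0,"tz":0,"twist":0.09},{"tx":0,"ty":0,"tz":0,"twist":0.09}], gripper=-1)

```text
clock: 51.05
position: [0.447, 0.35, 0.0163]
ee_rot: [-2.201, -2.241, -0.0]
force: [-0.2, 0.2, 0.0]
width: 1.001
gripper_force: 0.0
```

>>> move_arm(motion=[{"tx":0,"ty":0,"tz":0,"twist":0.09},{"tx":0,"ty":0,"tz":0,"twist":0.09},{"tx":0,"ty":0,"tz":0,"twist":0.09},{"tx":0,"ty":0,"tz":0,"twist":0.09},{"tx":0,"ty":0,"tz":0,"twist":0.09},{"tx":0,"ty":0,"tz":0,"twist":0.01},{"tx":0,"ty":0,"tz":0,"twist":0},{"tx":0,"ty":0,"tz":0,"twist":0}])

```text
clock: 51.85
position: [0.447, 0.35, 0.0162]
ee_rot: [-2.845, -1.332, 0.0]
force: [0.3, 0.2, -0.6]
width: 0.998
gripper_force: 0.0
```

>>> move_arm(motion=[{"tx":0,"ty":0,"tz":0,"twist":0},{"tx":0,"ty":0,"tz":0,"twist":0},{"tx":0,"ty":0,"tz":0,"twist":0},{"tx":0,"ty":0,"tz":0,"twist":0},{"tx":0,"ty":0,"tz":0,"twist":0},{"tx":0,"ty":0,"tz":0,"twist":0},{"tx":0,"ty":0,"tz":0,"twist":0}], gripper=1, squeeze=20)

```text
clock: 52.55
position: [0.4466, 0.3504, 0.0162]
ee_rot: [-2.847, -1.327, 0.0]
force: [-2.5, 1.2, 0.9]
width: 0.538
gripper_force: 20.0
```

```bash
python3 - <<'E'
from h import *
print(arm.observe()["width"]*92);go(.526,.001,.16)
E
```

```text
49.45361307372476
at [0.4466 0.3504 0.0162] yaw 50.0 shift mm [-216.6  285.3 -143.9] twist None j7 -1.82
```

>>> move_arm(motion=[{"tx":0,"ty":0,"tz":-0.035,"twist":0},{"tx":0,"ty":0,"tz":-0.045,"twist":0},{"tx":0,"ty":0,"tz":-0.045,"twist":0},{"tx":-0.024,"ty":0.0316,"tz":-0.019,"twist":0},{"tx":-0.024,"ty":0.0316,"tz":0,"twist":0},{"tx":-0.024,"ty":0.0316,"tz":0,"twist":0},{"tx":-0.024,"ty":0.0316,"tz":0,"twist":0},{"tx":-0.024,"ty":0.0316,"tz":0,"twist":0},{"tx":-0.024,"ty":0.0316,"tz":0,"twist":0},{"tx":-0.024,"ty":0.0316,"tz":0,"twist":0},{"tx":-0.024,"ty":0.0316,"tz":0,"twist":0},{"tx":-0.0245,"ty":0.0321,"tz":0,"twist":0}])

```text
clock: 53.75
position: [0.5256, -0.0011, 0.1599]
ee_rot: [2.848, 1.327, -0.001]
force: [1.0, 0.2, -2.7]
width: 0.539
gripper_force: 20.0
```

>>> move_arm(motion=[{"tx":0,"ty":0,"tz":0.02,"twist":0},{"tx":0,"ty":0,"tz":0.01,"twist":0},{"tx":0,"ty":0,"tz":0,"twist":0},{"tx":0,"ty":0,"tz":0,"twist":0},{"tx":0,"ty":0,"tz":0,"twist":0}])

```text
clock: 54.25
position: [0.5262, 0.0021, 0.1308]
ee_rot: [2.846, 1.33, 0.001]
force: [0.4, 1.0, -2.5]
width: 0.538
gripper_force: 20.0
```

```bash
python3 - <<'E'
from h import *
print(arm.observe()["width"]*92);go(.526,.001,.092)
im=snap("scene","s13");cv2.imwrite("pics/s13c.png",cv2.resize(im[120:220,220:350,::-1],None,fx=5,fy=5,interpolation=2))
E
```

```text
49.490802498558324
at [0.5262 0.0021 0.1308] yaw 50.1 shift mm [-1.   0.6 38.8] twist None j7 -1.04
```

View pics/s13c.png

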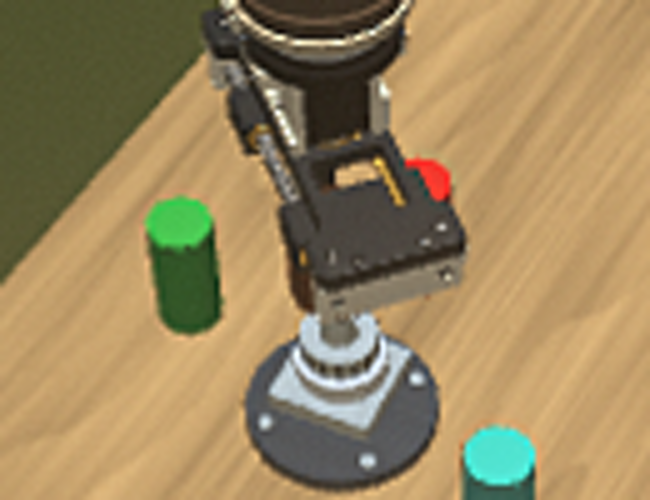

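The stamp head is over the post, and the stack below at crop (340,350) looks flat. I'll lower it now.

>>> move_arm(motion=[{"tx":0,"ty":0,"tz":0.008,"twist":0},{"tx":0,"ty":0,"tz":0.004,"twist":0},{"tx":0,"ty":0,"tz":0.004,"twist":0},{"tx":0,"ty":0,"tz":0.004,"twist":0},{"tx":0,"ty":0,"tz":0,"twist":0}])

```text
clock: 54.8
position: [0.5255, 0.0009, 0.1096]
ee_rot: [-2.847, -1.327, 0.002]
force: [-0.0, -0.3, -3.6]
width: 0.539
gripper_force: 20.0
```

>>> move_arm(motion=[{"tx":0,"ty":0,"tz":0.007,"twist":0},{"tx":0,"ty":0,"tz":0.006,"twist":0},{"tx":0,"ty":0,"tz":0.003,"twist":0},{"tx":0,"ty":0,"tz":0,"twist":0},{"tx":0,"ty":0,"tz":0,"twist":0}])

```text
clock: 55.3
position: [0.5259, 0.001, 0.0942]
ee_rot: [-2.847, -1.327, 0.0]
force: [0.1, -0.7, -3.3]
width: 0.536
gripper_force: 20.0
```

>>> move_arm(motion=[{"tx":0,"ty":0,"tz":0.0015,"twist":0},{"tx":0,"ty":0,"tz":0,"twist":0}])

```text
clock: 55.5
position: [0.526, 0.0009, 0.0927]
ee_rot: [2.848, 1.327, 0.0]
force: [-0.8, 0.6, -3.8]
width: 0.537
gripper_force: 20.0
```

>>> move_arm(motion=[{"tx":0,"ty":0,"tz":0,"twist":0},{"tx":0,"ty":0,"tz":0,"twist":0},{"tx":0,"ty":0,"tz":0,"twist":0},{"tx":0,"ty":0,"tz":0,"twist":0},{"tx":0,"ty":0,"tz":0,"twist":0},{"tx":0,"ty":0,"tz":0,"twist":0},{"tx":0,"ty":0,"tz":-0.035,"twist":0},{"tx":0,"ty":0,"tz":-0.04,"twist":0},{"tx":0,"ty":0,"tz":0,"twist":0}], gripper=-1)

```text
clock: 56.4
position: [0.5289, 0.0017, 0.1724]
ee_rot: [2.845, 1.326, 0.012]
force: [1.0, 0.6, -0.6]
width: 0.995
gripper_force: 0.0
```

>>> move_arm(motion=[{"tx":0,"ty":0,"tz":0,"twist":0},{"tx":0,"ty":0,"tz":0,"twist":0},{"tx":0,"ty":0,"tz":0,"twist":0},{"tx":0,"ty":0,"tz":0,"twist":0},{"tx":0,"ty":0,"tz":0,"twist":0},{"tx":0,"ty":0,"tz":0,"twist":0},{"tx":0,"ty":0,"tz":0,"twist":0},{"tx":0,"ty":0,"tz":0,"twist":0},{"tx":0,"ty":0,"tz":0,"twist":0},{"tx":0,"ty":0,"tz":0,"twist":0}], gripper=1)

```text
clock: 57.4
position: [0.526, 0.0009, 0.1678]
ee_rot: [2.848, 1.327, 0.0]
force: [0.4, 0.2, 0.0]
width: 0.18
gripper_force: 0.0
```

```bash
python3 - <<'E'
from h import *
im=snap("scene","s14");tp=snap("top","t14")
for c in("top","scene"):
    for r in arm.place_of(c,"plunger_top")[:2]: print("pl",c,r["conf"],px(r["point"]),atz(c,px(r["point"]),.14)[:2])
    for r in arm.place_of(c,"stamp_head")[:2]: print("st",c,r["conf"],px(r["point"]),atz(c,px(r["point"]),.076)[:2])
print(arm.observe()["width"]);go(.526,.001,.142)
cv2.imwrite("pics/s14c.png",cv2.resize(im[120:220,220:350,::-1],None,fx=5,fy=5,interpolation=2))
E
```

```text
pl scene 0.41 [285.824 168.68 ] [0.52183706 0.00573428]
st scene 0.84 [286.912 186.88 ] [ 0.52734249 -0.00224654]
0.004859381015457432
at [0.5259 0.0009 0.1677] yaw 50.0 shift mm [ 0.1  0.  25.7] twist None j7 -1.01
```

View pics/s14c.png

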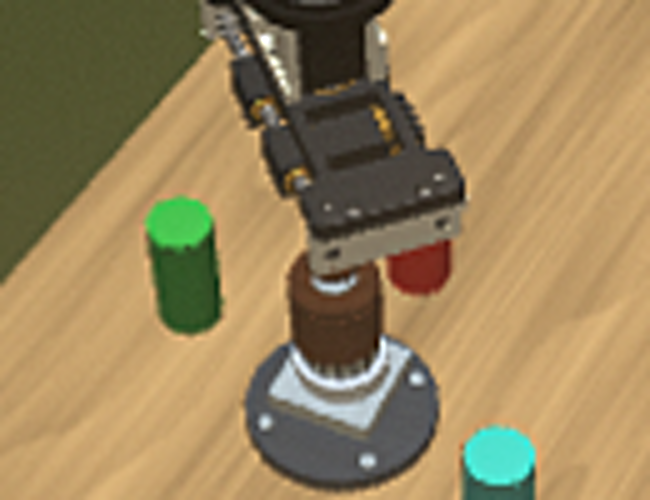

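The stamp head sits upright on the stack, at crop (335,300). I'll press the plunger with the shut fingertips.

>>> move_arm(motion=[{"tx":0,"ty":0,"tz":0.015,"twist":0},{"tx":0,"ty":0,"tz":0.008,"twist":0},{"tx":0,"ty":0,"tz":0.004,"twist":0},{"tx":0,"ty":0,"tz":0.003,"twist":0},{"tx":0,"ty":0,"tz":0.002,"twist":0},{"tx":0,"ty":0,"tz":0,"twist":0},{"tx":0,"ty":0,"tz":0,"twist":0}])

```text
clock: 58.4
position: [0.5261, 0.0009, 0.1361]
ee_rot: [2.847, 1.327, 0.001]
force: [-1.5, -1.6, 4.4]
width: 0.008
gripper_force: 2.2
```

>>> move_arm(motion=[{"tx":0,"ty":0,"tz":0.002,"twist":0},{"tx":0,"ty":0,"tz":0.002,"twist":0},{"tx":0,"ty":0,"tz":0,"twist":0},{"tx":0,"ty":0,"tz":0,"twist":0}])

```text
clock: 58.8
position: [0.5262, 0.0009, 0.1322]
ee_rot: [2.847, 1.327, 0.001]
force: [-2.6, -0.9, 7.0]
width: 0.006
gripper_force: 3.2
```

>>> move_arm(motion=[{"tx":0,"ty":0,"tz":0.001,"twist":0},{"tx":0,"ty":0,"tz":0.001,"twist":0},{"tx":0,"ty":0,"tz":0,"twist":0},{"tx":0,"ty":0,"tz":0,"twist":0}])

```text
clock: 59.2
position: [0.527, 0.001, 0.1313]
ee_rot: [2.846, 1.326, 0.003]
force: [-2.9, -1.9, 16.1]
width: 0.006
gripper_force: 7.7
```

The force jumped to 16 N with no more travel, so the plunger is at its stop. I'll retract.

>>> move_arm(motion=[{"tx":0,"ty":0,"tz":-0.005,"twist":0},{"tx":0,"ty":0,"tz":-0.01,"twist":0},{"tx":0,"ty":0,"tz":-0.03,"twist":0},{"tx":0,"ty":0,"tz":-0.04,"twist":0},{"tx":-0.04,"ty":-0.02,"tz":0,"twist":0},{"tx":-0.04,"ty":-0.02,"tz":0,"twist":0},{"tx":-0.04,"ty":-0.02,"tz":0,"twist":0},{"tx":-0.04,"ty":-0.02,"tz":0,"twist":0},{"tx":0,"ty":0,"tz":0,"twist":0},{"tx":0,"ty":0,"tz":0,"twist":0},{"tx":0,"ty":0,"tz":0,"twist":0}])

```text
clock: 60.3
position: [0.363, -0.0698, 0.2153]
ee_rot: [2.847, 1.327, 0.003]
force: [0.7, -0.4, 0.8]
width: 0.006
gripper_force: 0.0
```

```bash
python3 - <<'E'
from h import *
im=snap("scene","s15")
cv2.imwrite("pics/s15c.png",cv2.resize(im[90:350,160:420,::-1],(600,600),interpolation=2))
E
```

```text
(no output)
```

View pics/s15c.png

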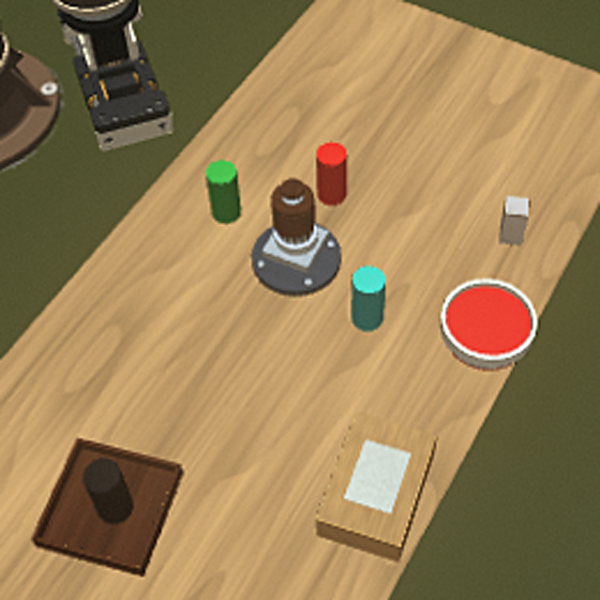

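The picture shows the full stack on the post with the plunger back out, at crop (293,215). The cap stands in the tray at (108,490), and the bystanders haven't moved.

```bash
python3 -c "
from cell import arm
print(arm.sign_off())"
```

```text
the job is handed in; nothing more can be done
None
```

The seal press is ready and handed in at about 60 s: the cap is in the tray; the plate, both spacers, the clamp ring and the stamp head are on the post in that order; and the plunger was pressed to its stop and came back up.

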